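Lay the slats of a pan rest and stand a jar on it

TASK

Put the pan rest together: tip each loaded sleeve so that the end of the coloured slat slides out of its mouth, lay the sleeve back down and draw the slat out by that end, then hook the slat's tongue under the tray's lip and turn it down flat between the lip and the stop of its own colour (two or three slats are there, and a sleeve may be empty). When all of them lie in the tray, stand the jar of pink preserve upright on the middle of the blue slat, and leave the other kitchen things where they are.

Things in the scene. Friction and masses are not known exactly. Their poses are not given: they have to be found in the camera images.
- tray: Low dark steel tray of a pan rest, fixed on the worktop, 166 x 250 mm (x, y), 33 mm high; origin on the worktop under its middle. +x points to the side with the aluminium lip (to the right as the robot sees it), -x to the side with three painted stops. Base plate 8 mm thick. A slat lies along x between its stop (inner face x = -65 mm) and the wall under the lip (inner face x = +65 mm).
- lip (a point): Middle of the free lower edge of the tray's lip: at x = +45, z = +28 mm from the tray's origin, tray's axes. The lip (5 mm thick) overhangs the base plate along the whole +x side: a pocket 20 mm high over the base plate and 20 mm deep from this edge to the wall.
- red_stop (a point): Foot of the red stop on the tray's base plate, middle of its inner (+x) face: at x = -65, y = +80, z = +8 mm from the tray's origin, tray's axes. The stop is 30 mm wide, 10 mm high, 10 mm long; the red slat lies on the line from here along +x.
- blue_stop (a point): Foot of the blue stop on the tray's base plate, middle of its inner (+x) face: at x = -65, y = +0, z = +8 mm from the tray's origin, tray's axes. The stop is 30 mm wide, 10 mm high, 10 mm long; the blue slat lies on the line from here along +x.
- green_stop (a point): Foot of the green stop on the tray's base plate, middle of its inner (+x) face: at x = -65, y = -80, z = +8 mm from the tray's origin, tray's axes. The stop is 30 mm wide, 10 mm high, 10 mm long; the green slat lies on the line from here along +x.
- red_slat_centre (a point): Centre of the red slat, a wooden bar 120 x 38 x 26 mm, about 0.12 kg, painted red. x along it to its tongue, z up. Tongue: its last 22 mm (x = +38 to +60), bare wood, full width, only 12 mm thick, level with the underside. Starts in a sleeve, tongue to the closed end, plain end 28 to 40 mm inside the mouth. Absent in some runs.
- red_slat: The same red slat, origin at the middle of its underside (13 mm below its centre), same axes.
- blue_slat_centre (a point): Centre of the blue slat, a wooden bar 120 x 38 x 26 mm, about 0.12 kg, painted blue. x along it to its tongue, z up. Tongue: its last 22 mm (x = +38 to +60), bare wood, full width, only 12 mm thick, level with the underside. Starts in a sleeve, tongue to the closed end, plain end 28 to 40 mm inside the mouth. Always there.
- blue_slat: The same blue slat, origin at the middle of its underside (13 mm below its centre), same axes.
- green_slat_centre (a point): Centre of the green slat, a wooden bar 120 x 38 x 26 mm, about 0.12 kg, painted green. x along it to its tongue, z up. Tongue: its last 22 mm (x = +38 to +60), bare wood, full width, only 12 mm thick, level with the underside. Starts in a sleeve, tongue to the closed end, plain end 28 to 40 mm inside the mouth. Absent in some runs.
- green_slat: The same green slat, origin at the middle of its underside (13 mm below its centre), same axes.
- sleeve_1_centre (a point): Centre of a loose flat aluminium tube, grey sides, 165 long, 56 wide, 42 mm high, 0.24 kg, lying with centre 21 mm up. x along it to its closed black end, z up. Mouth at x = -82.5 mm, facing away from the robot; smooth bore 46 x 32 mm, floor 6 mm above the worktop (a slat slides at 15 deg); 16 mm window slot along the top. Holds the red slat or nothing. Any order.
- sleeve_2_centre (a point): Centre of a loose flat aluminium tube, grey sides, 165 long, 56 wide, 42 mm high, 0.24 kg, lying with centre 21 mm up. x along it to its closed black end, z up. Mouth at x = -82.5 mm, facing away from the robot; smooth bore 46 x 32 mm, floor 6 mm above the worktop (a slat slides at 15 deg); 16 mm window slot along the top. Holds the blue slat or nothing. Any order.
- sleeve_3_centre (a point): Centre of a loose flat aluminium tube, grey sides, 165 long, 56 wide, 42 mm high, 0.24 kg, lying with centre 21 mm up. x along it to its closed black end, z up. Mouth at x = -82.5 mm, facing away from the robot; smooth bore 46 x 32 mm, floor 6 mm above the worktop (a slat slides at 15 deg); 16 mm window slot along the top. Holds the green slat or nothing. Any order.
- jar_centre (a point): Centre, half-way up, of the jar of pink preserve with a gold lid, 65 mm diameter, 100 mm high, about 0.4 kg, standing upright on the worktop; z is its axis. It can be gripped round the body or lid.
- jar: The same jar, origin at the middle of its underside.
- onion: Brown onion, 79 mm, 85 mm high, a bystander to be left alone; origin at the middle of its underside.
- tin: Tomato tin, 75 mm diameter, 58 mm high, a bystander to be left alone; origin at the middle of its underside.
- pickles: Glass of layered pickles with a black lid, 96 mm diameter, 147 mm high, a bystander to be left alone; origin at the middle of its underside.
- mug: Black and white mug, 82 mm, 97 mm high, a bystander to be left alone; origin at the middle of its underside.
Mind the look-alikes: they are no part of the job. There is more than one size of the blue_slat; the job needs the larger. Of the things that look like the green_slat, the larger one is meant.

How it is judged:
By the outcome, as a careful person would: the job done as asked, in the order asked, and still so for the second after the job is handed in, with the robot touching nothing.
Of red_slat, green_slat only 1 to 2 are there at a start; the rules pass over those that are not, and their reading is None.
At some moment in a run one of sleeve_1, sleeve_2, sleeve_3 may be knocked a few centimetres aside while the robot is not near it.
Once in a run the grip may slacken for a moment while it holds something.
It also fails if it takes over 210 s, if anything falls off the work surface, if the arm or the gripper's body presses on something with over 40 N, if the wrist force passes 120 N, or if a joint passes its speed limit or range.

ROBOT

A 6-joint arm with a two-finger parallel gripper is mounted at the origin on a cart in front of the work surface, level with it; the furniture and walls round the work are solid. World frame = base frame: x ahead of the robot, y to its left, z up, the work surface at z = 0. Lengths are in mm, angles in rad, forces in N, time in s.
With the tool pointing down it reaches from about 350 to 975 mm from the base axis. Payload 7.1 kg.
Tool frame: the origin (TCP) lies on the front face of the gripper's body, between the roots of the fingers; the fingertips stand 80 mm ahead of it and the grasp point (between the pads) lies 61 mm ahead of it; z points along the fingers, y is the line along which they close (so a half turn about z gives the same grasp; the last joint's range is limited). The gripper opens to 88 mm and grips with 3 to 60 N. Pads are 20 mm wide; open, the fingers measure 115 mm over their backs; the gripper's body (75 mm by 178 mm) begins 61 mm behind the grasp point.
Start: joints at [1.139, 0.423, 1.63, -0, 1.089, -0.019], TCP at [250.703, 572.498, 302.675] pointing down, gripper open.
Joint ranges: [-3, 3], [-0.9, 2.11], [0.09, 2.58], [-1.31, 4.45], [0.11, 2.69], [-2.54, 2.54]. Speed limits (rad/s): [2.39, 2.39, 3.01, 3.14, 3.14, 3.14].

INTERFACE

Orientations are given as a rotation vector (axis times angle).
In Python, from workcell import readout, vision, close_job gives the robot as it stands.
- The arm moves only by the tool servo_tool, never from a script. Its argument "plan" is a list that holds one entry, the list of rows, each a list of 7 numbers: the gripper command: -1 is fully open, 1 is shut, values between are in proportion, then the shift along the world's x, y, z in units of 40 mm (1.0 is 40 mm), then the turn, a rotation vector about the world's x, y, z in units of 5 degrees (1.0 is 5 degrees). A call has 1 to 5 rows; each row shifts and turns the commanded pose from where the row before left it; what a row does not reach is not made up. A row lasts 1/12 s, in which the tool goes at most 41.7 mm and 7.16 degrees, less where a joint would pass 70% of its speed; a pose out of reach is approached as far as the arm can. A call is refused whole if a number of a shift passes 1 or a number of a turn 1, either way. A call with a gripper value outside its range is refused whole. The fingers move at their own pace and stop on an object; the grip force is fixed at half the most. Time passes only in rows, so rows that do not move let the fingers close. It gives the time, the measured TCP pose, the force, the opening and the grip force at its end, in the units of the state.
- readout.get_obs(): the state, without advancing time (a new reading comes with each control period).
- vision.get_image(name): name is "scene" or "top"; returns the picture (400x640x3 uint8, red, green, blue); there is no depth.
- vision.camera_params(name): a dict with "fx", "fy", "cx", "cy" (pixels), "D" ([k1, k2, p1, p2, k3] as OpenCV has them; the pictures are not rectified), "rvec" (rotation vector, rad) and "tvec" (3), from world to camera coordinates, as OpenCV has them. Camera axes: x right, y down, z forward; pixel columns grow to the right and rows downward; lengths in mm; the calibration is good to about 2 mm. A picture is of the moment at which its call begins. camera_params takes no time and is no camera call.
- close_job(): hands the job in; it is judged then, once.
The state is a dict: "t": time; "qpos": joint angles; "qvel": joint speeds; "joint_torque": joint torques, N m; "ee_pos": TCP position; "orientation": TCP orientation; "ft_force": force on the tool from outside, world axes, zero at the start; "moment": the same for the moment, N m; "width": finger opening in mm; "grasp_force": force on a finger pad.
Only numpy, scipy, OpenCV 4.12 (cv2) and the standard library are available. Lean on these libraries where they do the work, as an engineer would, in place of code of your own. Each camera call takes 0.05 s, during which the arm holds its last target. There are 200 camera calls.

## Working session

There is one attempt and no reset: what is moved stays moved. The work goes in short steps, Python scripts to look and compute and a tool call to move; the robot and the scene stay as the last step left them, time stands still between calls to the robot, and variables do not carry over. Pictures are saved under pics/ and viewed, at most 17 in all, crops included, and the job is handed in when it is done.

Besides the shell and the picture viewer there is one more tool, called after ">>>" by a JSON object that holds its "op" and its "data". servo_tool: Moves the arm, as the interface text tells. Its arguments: {"type":"object","properties":{"plan":{"type":"array"}},"required":["plan"]}

```bash
ls; mkdir -p pics
cat > h.py <<'E'
import numpy as np, cv2
from workcell import readout, vision
def cam(n):
    p=vision.camera_params(n); K=np.array([[p['fx'],0,p['cx']],[0,p['fy'],p['cy']],[0,0,1.]])
    return K,np.array(p['D'],float),np.array(p['rvec'],float),np.array(p['tvec'],float).ravel()
def px2w(n,pts,z):
    K,D,r,t=cam(n); R=cv2.Rodrigues(r)[0]; u=cv2.undistortPoints(np.array(pts,float).reshape(-1,1,2),K,D).reshape(-1,2)
    c=-R.T@t; out=[]
    z=np.broadcast_to(z,len(u))
    for (a,b),zz in zip(u,z):
        d=R.T@np.array([a,b,1]); out.append(c+d*(zz-c[2])/d[2])
    return np.round(np.array(out),1)
def w2px(n,P):
    K,D,r,t=cam(n); return cv2.projectPoints(np.array(P,float).reshape(-1,1,3),r,t,K,D)[0].reshape(-1,2).round(1)
def snap(n,f,box=None,s=1):
    im=vision.get_image(n)[:,:,::-1].copy(); cv2.imwrite('pics/full_'+f,im)
    if box: x0,y0,x1,y1=box; im=im[y0:y1,x0:x1]
    im=cv2.resize(im,None,fx=s,fy=s,interpolation=cv2.INTER_CUBIC); cv2.imwrite('pics/'+f,im)
def crop(f,o,box,s):
    im=cv2.imread('pics/full_'+f); x0,y0,x1,y1=box
    cv2.imwrite('pics/'+o,cv2.resize(im[y0:y1,x0:x1],None,fx=s,fy=s,interpolation=cv2.INTER_CUBIC))
E
python3 - <<'E'
from h import *
snap('scene','s0.png');snap('top','t0.png')
for n in('scene','top'):
    K,D,r,t=cam(n);print(n,K[0,0],(-cv2.Rodrigues(r)[0].T@t).round())
o=readout.get_obs();print(o['orientation'],o['t'],o['width'],o['ft_force'])
E
```

```text
pics
scene 387.01745550042807 [-309. -763.  869.]
top 445.40513731779396 [ 287.  -51. 1377.]
[-6.43815266e-01 -3.07461077e+00  2.10128433e-03] 0.1 87.97446795635894 [-0.18517562  0.30529243 -0.05704132]
```

View pics/s0.png

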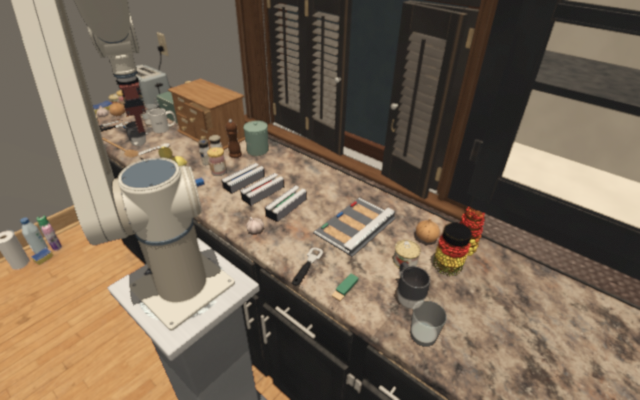

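View pics/t0.png

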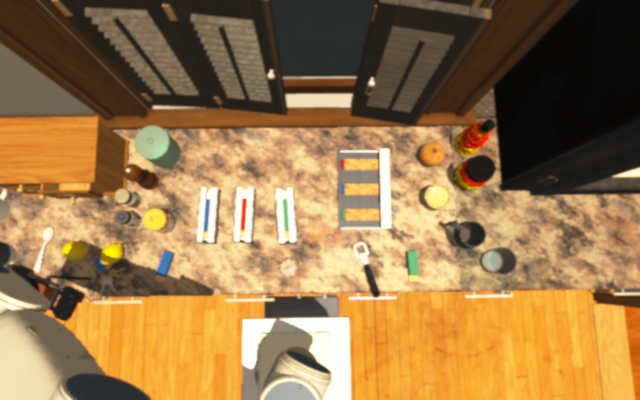

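Run:
```python
from h import *
a=cv2.imread('pics/full_t0.png');b=cv2.imread('pics/full_s0.png')
R=lambda im,x0,y0,x1,y1,w,h:cv2.resize(im[y0:y1,x0:x1],(w,h),interpolation=cv2.INTER_CUBIC)
c1=R(a,100,120,300,280,500,400); 
c2=R(a,300,130,500,280,300,225)
top=np.vstack([R(a,140,180,300,250,800,350)])
bot=np.hstack([R(b,190,125,320,225,325,250),R(b,300,180,490,280,475,250)])
cv2.imwrite('pics/c0.png',np.vstack([top,bot]))
crop('t0.png','c1.png',(330,140,460,230),6)
```

```text
(no output)
```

View pics/c0.png

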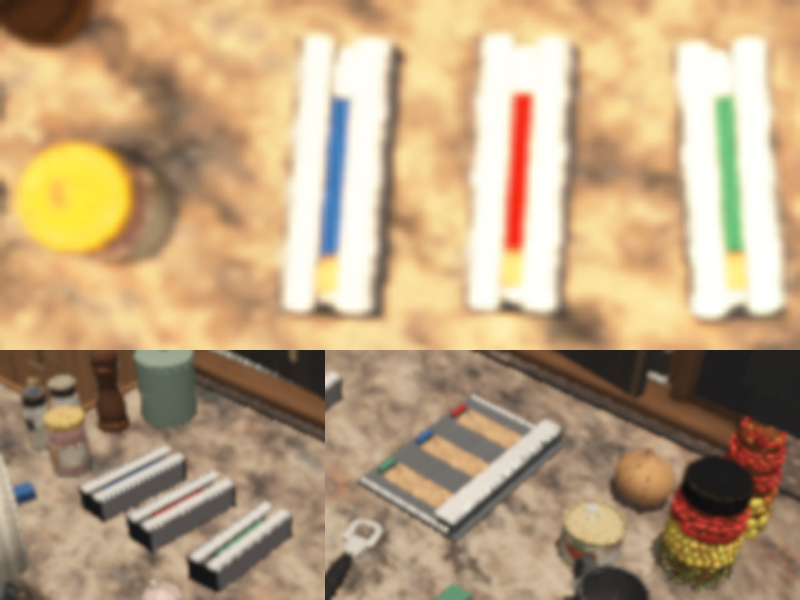

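View pics/c1.png

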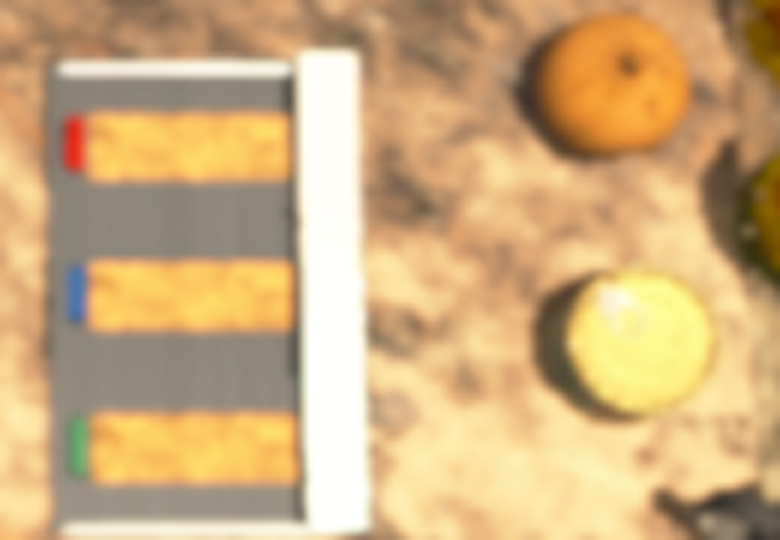

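Run:
```python
from h import *
f=lambda L,s,ox,oy:[(ox+a/s,oy+b/s) for a,b in L]
for nm,L in dict(blue=[(303,36),(393,41),(283,308),(378,312)],red=[(482,36),(572,38),(468,307),(560,310)],green=[(680,42),(766,38),(694,315),(784,313)]).items():
    w=px2w('top',f(L,5,140,180),42);c=w.mean(0);d=(w[0]+w[1]-w[2]-w[3])/2
    print(nm,w[:,:2].tolist(),c,'len',np.hypot(*d[:2]),'yaw',np.degrees(np.arctan2(d[1],d[0])))
for nm,L in dict(b=[(343,98),(331,255)],r=[(523,93),(513,250)],g=[(726,97),(736,252)]).items():
    print(nm,px2w('top',f(L,5,140,180),32)[:,:2].tolist())
print('jar',px2w('top',f([(76,197)],5,140,180),100))
w=px2w('top',f([(86,144),(87,294),(88,447)],6,330,140),18);print('stops',w)
print('lip out',px2w('top',f([(358,50),(368,530),(297,50),(303,530)],6,330,140),33))
o=readout.get_obs();print(o['ee_pos'])
```

```text
blue [[543.2, 284.1], [539.4, 229.5], [378.4, 291.7], [375.2, 235.2]] [459.05  260.125  42.   ] len 164.63436002244487 yaw -2.3149518627022134
red [[541.7, 175.5], [539.8, 120.9], [377.3, 181.7], [374.7, 126.9]] [458.375 151.25   42.   ] len 164.86289000257156 yaw -2.120453252549401
green [[536.4, 55.2], [538.1, 2.9], [370.5, 47.0], [370.9, -6.7]] [453.975  24.6    42.   ] len 166.78762693917076 yaw 3.058828503855889
b [[506.3, 261.3], [410.6, 266.3]]
r [[507.9, 151.8], [411.9, 156.8]]
g [[503.7, 28.0], [408.7, 22.3]]
jar [[439.8 396.9 100. ]]
stops [[ 615.7 -156.8   18. ]
 [ 536.  -155.3   18. ]
 [ 456.3 -153.8   18. ]]
lip out [[ 660.3 -298.6   33. ]
 [ 410.1 -293.1   33. ]
 [ 660.7 -266.8   33. ]
 [ 410.6 -260.2   33. ]]
[250.56203726 572.1351907  302.00321541]
```

>>> {"op": "servo_tool", "data": {"plan": [[[-1,0.149,-0.243,-0.064,0,0,-0.99],[-1,0.149,-0.243,-0.064,0,0,-0.99],[-1,0.149,-0.243,-0.064,0,0,-0.99],[-1,0.149,-0.243,-0.064,0,0,-0.99],[-1,0.149,-0.243,-0.064,0,0,-0.99]]]}}

```text
t: 0.52
ee_pos: [280.6, 523.2, 289.3]
orientation: [-1.294, -2.863, 0.001]
ft_force: [0.9, -1.5, 1.2]
width: 87.9
grasp_force: 0.0
```

>>> {"op": "servo_tool", "data": {"plan": [[[-1,0.149,-0.243,-0.064,0,0,-0.99],[-1,0.149,-0.243,-0.064,0,0,-0.99],[-1,0.149,-0.243,-0.064,0,0,-0.99],[-1,0.149,-0.243,-0.064,0,0,-0.99],[-1,0.149,-0.243,-0.064,0,0,-0.99]]]}}

```text
t: 0.93
ee_pos: [310.4, 474.6, 276.6]
orientation: [1.877, 2.519, -0.001]
ft_force: [0.7, -0.9, -0.5]
width: 88.1
grasp_force: 0.0
```

>>> {"op": "servo_tool", "data": {"plan": [[[-1,0.149,-0.243,-0.064,0,0,-0.99],[-1,0.149,-0.243,-0.064,0,0,-0.99],[-1,0.149,-0.243,-0.064,0,0,-0.99],[-1,0.149,-0.243,-0.064,0,0,-0.99],[-1,0.149,-0.243,-0.064,0,0,-0.99]]]}}

```text
t: 1.35
ee_pos: [340.2, 426.0, 263.9]
orientation: [2.373, 2.058, -0.001]
ft_force: [0.4, -0.0, -0.8]
width: 87.5
grasp_force: 0.0
```

>>> {"op": "servo_tool", "data": {"plan": [[[-1,0.149,-0.243,-0.064,0,0,-0.99],[-1,0.149,-0.243,-0.064,0,0,-0.99],[-1,0.149,-0.243,-0.064,0,0,-0.99],[-1,0.149,-0.243,-0.064,0,0,-0.99],[-1,0.149,-0.243,-0.064,0,0,-0.99]]]}}

```text
t: 1.77
ee_pos: [370.0, 377.4, 251.1]
orientation: [2.759, 1.501, -0.001]
ft_force: [-0.3, 0.5, -0.2]
width: 87.9
grasp_force: 0.0
```

>>> {"op": "servo_tool", "data": {"plan": [[[-1,0.149,-0.243,-0.064,0,0,-0.99],[-1,0.149,-0.243,-0.064,0,0,-0.99],[-1,0.149,-0.243,-0.064,0,0,-0.99],[-1,0.149,-0.243,-0.064,0,0,-0.99],[-1,0.149,-0.243,-0.064,0,0,-0.99]]]}}

```text
t: 2.18
ee_pos: [399.8, 328.9, 238.3]
orientation: [3.017, 0.875, -0.001]
ft_force: [1.0, 0.9, 0.2]
width: 87.8
grasp_force: 0.0
```

>>> {"op": "servo_tool", "data": {"plan": [[[-1,0.149,-0.243,-0.064,0,0,-0.99],[-1,0.149,-0.243,-0.064,0,0,-0.99],[-1,0.149,-0.243,-0.064,0,0,-0.99],[-1,0.149,-0.243,-0.064,0,0,-0.99],[-1,0.149,-0.243,-0.064,0,0,-0.99]]]}}

```text
t: 2.6
ee_pos: [429.6, 280.3, 225.5]
orientation: [3.134, 0.208, -0.001]
ft_force: [0.1, -0.2, -0.2]
width: 87.7
grasp_force: 0.0
```

>>> {"op": "servo_tool", "data": {"plan": [[[-1,0.149,-0.243,-0.064,0,0,-0.99],[-1,0.149,-0.243,-0.064,0,0,-0.99],[-1,0,0,0,0,0,0]]]}}

```text
t: 2.85
ee_pos: [441.7, 260.1, 220.1]
orientation: [3.14, -0.063, -0.002]
ft_force: [-0.4, 0.2, -0.1]
width: 87.7
grasp_force: 0.0
```

>>> {"op": "servo_tool", "data": {"plan": [[[-1,0,0,-0.7,0,0,0],[-1,0,0,-0.7,0,0,0],[-1,0,0,-0.7,0,0,0],[-1,0,0,-0.7,0,0,0],[-1,0,0,-0.55,0,0,0]]]}}

```text
t: 3.27
ee_pos: [440.6, 261.6, 85.0]
orientation: [3.141, -0.051, -0.002]
ft_force: [0.2, 0.5, 0.2]
width: 87.9
grasp_force: 0.0
```

>>> {"op": "servo_tool", "data": {"plan": [[[1,0,0,0,0,0,0],[1,0,0,0,0,0,0],[1,0,0,0,0,0,0],[1,0,0,0,0,0,0],[1,0,0,0,0,0,0]]]}}

```text
t: 3.68
ee_pos: [442.2, 262.1, 88.3]
orientation: [-3.139, 0.056, -0.004]
ft_force: [-0.3, 1.7, 0.4]
width: 57.8
grasp_force: 1.2
```

>>> {"op": "servo_tool", "data": {"plan": [[[1,0,0,0,0,0,0],[1,0,0,0,0,0,0],[1,0,0,0,0,0,0],[1,0,0,0,0,0,0],[1,0,0,0,0,0,0]]]}}

```text
t: 4.1
ee_pos: [442.3, 262.2, 88.2]
orientation: [-3.139, 0.057, -0.004]
ft_force: [-2.0, 2.9, 7.0]
width: 56.2
grasp_force: 30.0
```

>>> {"op": "servo_tool", "data": {"plan": [[[1,0,0,0.3,0,0,0],[1,0,0,0.3,0,0,0],[1,0,0,0.3,0,0,0],[1,0,0,0.2,0,0,0],[1,0,0,0,0,0,0]]]}}

```text
t: 4.52
ee_pos: [442.4, 261.9, 133.1]
orientation: [-3.139, 0.056, -0.005]
ft_force: [-0.4, -0.4, -4.1]
width: 56.1
grasp_force: 30.0
```

>>> {"op": "servo_tool", "data": {"plan": [[[1,0.13,-0.005,0,0.04,1,0],[1,0.13,-0.005,0,0.04,1,0],[1,0.13,-0.005,0,0.04,1,0],[1,0.13,-0.005,-0.02,0.04,1,0],[1,0.13,-0.005,-0.03,0.04,1,0]]]}}

```text
t: 4.93
ee_pos: [468.0, 260.5, 129.2]
orientation: [-3.055, 0.054, 0.682]
ft_force: [-0.1, 0.0, -4.4]
width: 55.6
grasp_force: 30.0
```

>>> {"op": "servo_tool", "data": {"plan": [[[1,0,0,0,0,0,0],[1,0,0,0,0,0,0],[1,0,0,0,0,0,0],[1,0,0,0,0,0,0],[1,0,0,0,0,0,0]]]}}

```text
t: 5.35
ee_pos: [466.6, 260.6, 129.1]
orientation: [-3.058, 0.054, 0.677]
ft_force: [0.3, -0.1, -2.6]
width: 56.1
grasp_force: 30.0
```

Run:
```python
from h import *
snap('scene','s1.png',(200,130,320,220),5)
snap('top','t1.png',(140,160,300,260),5)
a=cv2.imread('pics/s1.png');b=cv2.imread('pics/t1.png')
a=cv2.resize(a,(400,300));b=cv2.resize(b,(480,300));cv2.imwrite('pics/v1.png',np.vstack([a,cv2.resize(b,(400,250))]))
```

```text
(no output)
```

View pics/v1.png

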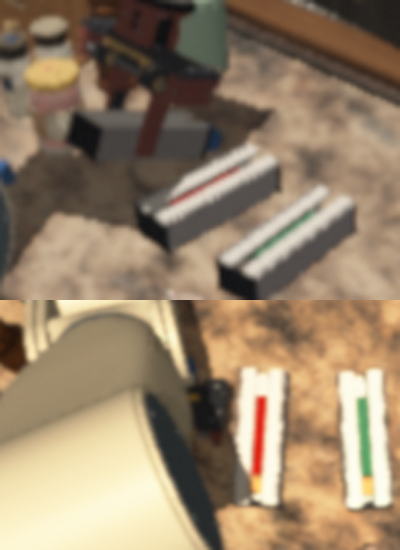

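>>> {"op": "servo_tool", "data": {"plan": [[[1,-0.13,0.005,0.03,-0.04,-1,0],[1,-0.13,0.005,0.02,-0.04,-1,0],[1,-0.13,0.005,0,-0.04,-1,0],[1,-0.13,0.005,0,-0.04,-1,0],[1,-0.13,0.005,0,-0.04,-1,0]]]}}

```text
t: 5.87
ee_pos: [441.0, 261.6, 131.4]
orientation: [-3.14, 0.056, -0.007]
ft_force: [0.5, -1.4, -3.5]
width: 55.7
grasp_force: 30.0
```

>>> {"op": "servo_tool", "data": {"plan": [[[1,0,0,-0.2,0,0,0],[1,0,0,-0.3,0,0,0],[1,0,0,-0.3,0,0,0],[1,0,0,-0.2,0,0,0],[1,0,0,-0.08,0,0,0]]]}}

```text
t: 6.28
ee_pos: [442.0, 261.3, 87.1]
orientation: [3.14, -0.058, -0.004]
ft_force: [-8.8, -7.8, 47.2]
width: 56.1
grasp_force: 30.0
```

>>> {"op": "servo_tool", "data": {"plan": [[[1,0,0,0,0,0,0],[0.2,0,0,0,0,0,0],[-1,0,0,0,0,0,0],[-1,0,0,0,0,0,0],[-1,0,0,0,0,0,0]]]}}

```text
t: 6.7
ee_pos: [442.0, 261.4, 86.9]
orientation: [3.141, -0.057, -0.001]
ft_force: [0.0, 0.5, -0.3]
width: 72.5
grasp_force: 0.0
```

>>> {"op": "servo_tool", "data": {"plan": [[[-1,0,0,0.8,0,0,0],[-1,0,0,0.8,0,0,0],[-1,-0.5,0,0.8,0,0,0],[-1,-1,0,0.6,0,0,0],[-1,-1,0,0,0,0,0]]]}}

```text
t: 7.12
ee_pos: [348.0, 263.0, 208.5]
orientation: [-3.136, 0.059, -0.01]
ft_force: [-0.6, 2.1, -0.4]
width: 87.7
grasp_force: 0.0
```

Run:
```python
from h import *
snap('scene','s2.png',(200,130,320,220),5)
snap('top','t2.png',(140,160,300,260),5)
a=cv2.imread('pics/s2.png');b=cv2.imread('pics/t2.png')
cv2.imwrite('pics/v2.png',np.hstack([a[:,:400],b[:450,200:600]]))
```

```text
(no output)
```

View pics/v2.png

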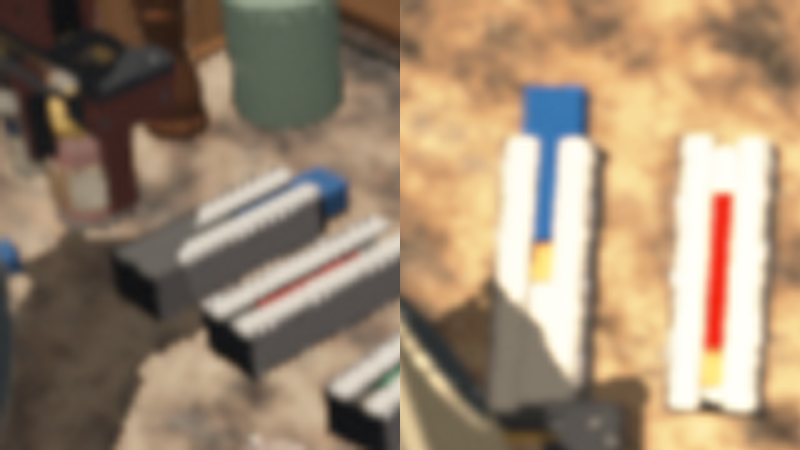

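Run:
```python
from h import *
f=lambda L:[(140+(a-200)/5,160+b/5) for a,b in L]
print(px2w('top',f([(523,87),(587,88),(555,88)]),32));print(px2w('top',f([(510,137),(600,137)]),42))
```

```text
[[575.6 275.1  32. ]
 [574.5 235.9  32. ]
 [574.7 255.5  32. ]]
[[542.6 279.8  42. ]
 [541.8 225.3  42. ]]
```

>>> {"op": "servo_tool", "data": {"plan": [[[-1,0.9,-0.04,0,0,0,0],[-1,0.9,-0.04,0,0,0,0],[-1,0.9,-0.04,0,0,0,0],[-1,0.9,-0.03,0,0,0,0],[-1,0.9,-0.03,0,0,0,0]]]}}

```text
t: 7.63
ee_pos: [527.8, 253.9, 204.5]
orientation: [-3.141, 0.056, 0.0]
ft_force: [0.0, 0.5, 0.8]
width: 88.2
grasp_force: 0.0
```

>>> {"op": "servo_tool", "data": {"plan": [[[-0.6,0.8,0,-0.5,0,0,0],[-0.4,0,0,-0.8,0,0,0],[-0.4,0,0,-0.8,0,0,0],[-0.4,0,0,-0.5,0,0,0],[-0.4,0,0,0,0,0,0]]]}}

```text
t: 8.05
ee_pos: [555.6, 252.8, 95.9]
orientation: [3.138, -0.057, -0.012]
ft_force: [-1.3, -0.2, -0.2]
width: 61.8
grasp_force: 0.0
```

>>> {"op": "servo_tool", "data": {"plan": [[[-0.4,0.1,0.06,-0.16,0,0,0],[0.5,0,0,0,0,0,0],[1,0,0,0,0,0,0],[1,0,0,0,0,0,0],[1,0,0,0,0,0,0]]]}}

```text
t: 8.47
ee_pos: [562.3, 257.0, 96.0]
orientation: [-3.14, 0.056, -0.003]
ft_force: [0.1, 0.9, -0.4]
width: 38.7
grasp_force: 0.1
```

>>> {"op": "servo_tool", "data": {"plan": [[[1,0,0,0,0,0,0],[1,0,0,0,0,0,0],[1,0,0,0,0,0,0],[1,0,0,0.03,0,0,0],[1,0,0,0.03,0,0,0]]]}}

```text
t: 8.88
ee_pos: [561.5, 256.6, 97.1]
orientation: [3.141, -0.056, -0.0]
ft_force: [0.4, -0.9, -1.3]
width: 37.8
grasp_force: 30.0
```

>>> {"op": "servo_tool", "data": {"plan": [[[1,0,0,-0.05,0,0,0],[-0.2,0,0,0,0,0,0],[-0.2,0,0,0,0,0,0],[-0.2,0,0,-0.1,0,0,0],[-0.2,0,0,-0.08,0,0,0]]]}}

```text
t: 9.3
ee_pos: [561.6, 256.6, 87.4]
orientation: [3.141, -0.056, -0.0]
ft_force: [-0.2, -0.5, 0.5]
width: 52.4
grasp_force: 0.0
```

>>> {"op": "servo_tool", "data": {"plan": [[[0.5,0,0,0,0,0,0],[1,0,0,0,0,0,0],[1,0,0,0,0,0,0],[1,0,0,0,0,0,0],[1,0,0,0,0,0,0]]]}}

```text
t: 9.72
ee_pos: [561.6, 256.6, 87.7]
orientation: [3.141, -0.056, -0.0]
ft_force: [-0.5, -0.0, -1.2]
width: 37.8
grasp_force: 30.0
```

>>> {"op": "servo_tool", "data": {"plan": [[[1,0,0,0,0,0,0],[1,0,0,0,0,0,0],[1,0,0,0,0,0,0],[1,0,0,0.03,0,0,0],[1,0,0,0,0,0,0]]]}}

```text
t: 10.13
ee_pos: [561.8, 256.7, 89.2]
orientation: [-3.141, 0.056, -0.0]
ft_force: [-0.0, -0.7, -1.5]
width: 37.9
grasp_force: 30.0
```

>>> {"op": "servo_tool", "data": {"plan": [[[1,0.3,-0.012,0,0,0,0],[1,0.5,-0.02,0,0,0,0],[1,0.6,-0.024,0,0,0,0],[1,0.6,-0.024,0,0,0,0],[1,0.5,-0.02,0,0,0,0]]]}}

```text
t: 10.55
ee_pos: [663.2, 252.6, 89.3]
orientation: [-3.141, 0.056, -0.001]
ft_force: [0.1, 0.6, -1.6]
width: 37.6
grasp_force: 30.0
```

>>> {"op": "servo_tool", "data": {"plan": [[[1,0.3,-0.012,0,0,0,0],[1,0,0,0,0,0,0],[1,0,0,0.5,0,0,0],[1,0,0,0.8,0,0,0],[1,0,0,0.8,0,0,0]]]}}

```text
t: 10.97
ee_pos: [671.7, 251.8, 172.0]
orientation: [3.14, -0.056, -0.007]
ft_force: [0.4, 0.1, -1.3]
width: 37.7
grasp_force: 30.0
```

Run:
```python
from h import *
snap('scene','s3.png',(190,60,350,220),4)
snap('top','t3.png',(140,110,300,260),4)
a=cv2.imread('pics/s3.png');b=cv2.imread('pics/t3.png')
cv2.imwrite('pics/v3.png',np.hstack([a[:600,:400],b[:600,:400]]))
o=readout.get_obs();print(o['ee_pos'],o['ft_force'],o['moment'],o['width'])
```

```text
[675.58066471 253.27654255 178.73365651] [-0.08143146 -0.28716766 -0.50832571] [-0.00284108  0.09409985 -0.03471762] 37.61943321092163
```

View pics/v3.png

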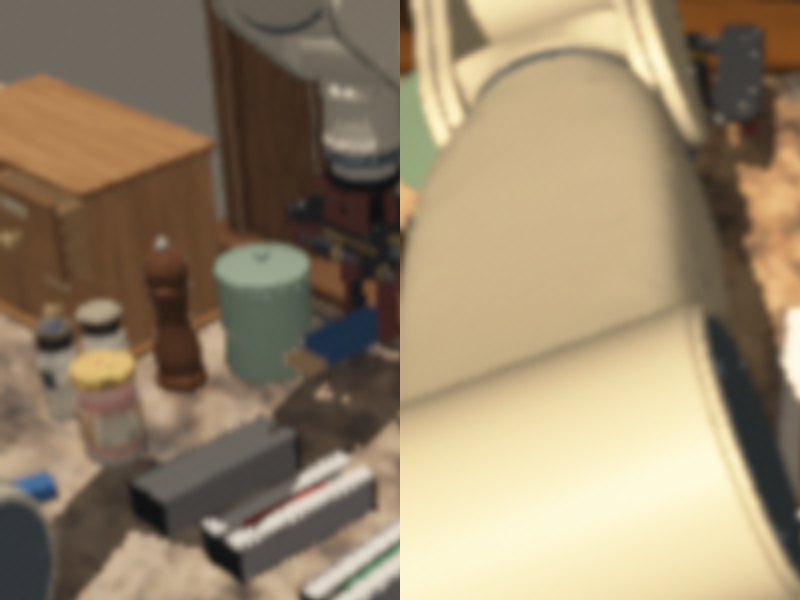

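>>> {"op": "servo_tool", "data": {"plan": [[[1,-0.175,-0.519,0.025,0,0,0.911],[1,-0.175,-0.519,0.025,0,0,0.911],[1,-0.175,-0.519,0.025,0,0,0.911],[1,-0.175,-0.519,0.025,0,0,0.911],[1,-0.175,-0.519,0.025,0,0,0.911]]]}}

```text
t: 11.48
ee_pos: [636.8, 147.6, 177.0]
orientation: [3.089, 0.572, -0.003]
ft_force: [-0.4, -0.1, -1.4]
width: 37.7
grasp_force: 30.0
```

>>> {"op": "servo_tool", "data": {"plan": [[[1,-0.175,-0.519,0.025,0,0,0.911],[1,-0.175,-0.519,0.025,0,0,0.911],[1,-0.175,-0.519,0.025,0,0,0.911],[1,-0.175,-0.519,0.025,0,0,0.911],[1,-0.175,-0.519,0.025,0,0,0.911]]]}}

```text
t: 11.9
ee_pos: [601.8, 43.9, 182.1]
orientation: [-2.915, -1.17, 0.003]
ft_force: [-0.2, -0.2, -1.2]
width: 37.8
grasp_force: 30.0
```

>>> {"op": "servo_tool", "data": {"plan": [[[1,-0.175,-0.519,0.025,0,0,0.911],[1,-0.175,-0.519,0.025,0,0,0.911],[1,-0.175,-0.519,0.025,0,0,0.911],[1,-0.175,-0.519,0.025,0,0,0.911],[1,-0.175,-0.519,0.025,0,0,0.911]]]}}

```text
t: 12.32
ee_pos: [567.0, -59.7, 187.2]
orientation: [-2.626, -1.722, 0.002]
ft_force: [-0.5, 0.2, -1.8]
width: 37.7
grasp_force: 30.0
```

>>> {"op": "servo_tool", "data": {"plan": [[[1,-0.175,-0.519,0.025,0,0,0.911],[1,-0.175,-0.519,0.025,0,0,0.911],[1,-0.175,-0.519,0.025,0,0,0.911],[1,-0.175,-0.519,0.025,0,0,0.911],[1,-0.175,-0.519,0.025,0,0,0.911]]]}}

```text
t: 12.73
ee_pos: [532.0, -163.3, 192.2]
orientation: [-2.234, -2.206, 0.001]
ft_force: [0.1, -0.0, -1.3]
width: 37.6
grasp_force: 30.0
```

>>> {"op": "servo_tool", "data": {"plan": [[[1,0,0,0,0.8,-0.016,0],[1,0,0,0,0.8,-0.016,0],[1,0,0,0,0.8,-0.016,0],[1,0,0,0,0,0,0],[1,0,0,0,0,0,0]]]}}

```text
t: 13.15
ee_pos: [532.7, -163.2, 192.2]
orientation: [-2.131, -2.093, -0.221]
ft_force: [-0.2, 0.1, -1.0]
width: 37.8
grasp_force: 30.0
```

Run:
```python
from h import *
snap('scene','s4.png',(270,130,430,280),4)
o=readout.get_obs();print(o['ee_pos'],o['orientation'],o['ft_force'],o['moment'],o['width'])
from scipy.spatial.transform import Rotation as R
M=R.from_rotvec(o['orientation']).as_matrix();print(M.round(3))
```

```text
[ 532.86975565 -162.81593993  192.34500056] [-2.13037183 -2.09400229 -0.22124047] [ 0.06296185  0.04967293 -1.75402307] [-0.1729948   0.11022107  0.05408776] 37.66063594124545
[[ 0.017  1.     0.003]
 [ 0.978 -0.017  0.206]
 [ 0.206 -0.001 -0.978]]
```

View pics/s4.png

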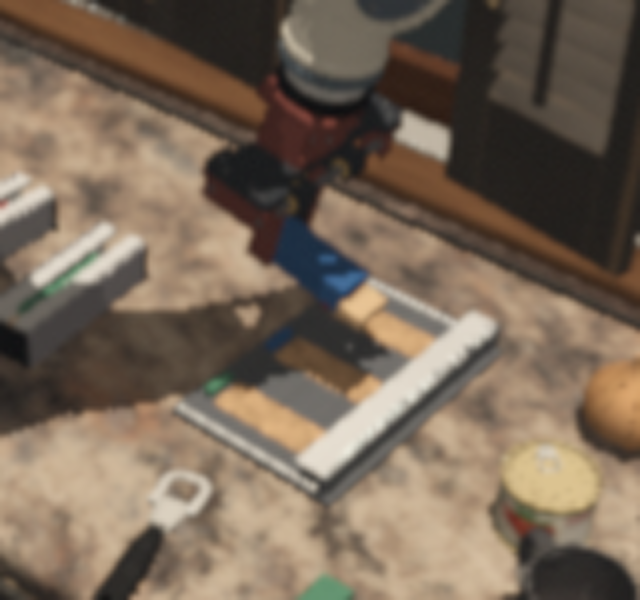

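Run:
```python
from h import *
o=readout.get_obs();from scipy.spatial.transform import Rotation as R
M=R.from_rotvec(o['orientation']).as_matrix();p=o['ee_pos']
# slat axis = -tool x ; up=-tool z
ax=-M[:,0];up=-M[:,2];w=M[:,1]
print(ax.round(3))
def S(a,b,c):return p-81.7*up+(a+46.6)*ax+b*w+c*up
for n,q in dict(tipbot=(60,0,0),tipR1=(60,19,12),tipR2=(60,-19,12),step1=(38,19,26),step2=(38,-19,26),tb1=(60,19,0),tb2=(60,-19,0)).items():
    v=S(*q);u=w2px('scene',[v])[0];print(n,v.round(1),((u-[270,130])*4).round())
```

```text
[-0.017 -0.978 -0.206]
tipbot [ 531.3 -250.2   90.4] [372. 318.]
tipR1 [ 550.2 -253.   102.1] [390. 297.]
tipR2 [ 512.3 -252.4  102.2] [362. 319.]
step1 [ 550.6 -234.4  120.4] [373. 270.]
step2 [ 512.6 -233.8  120.4] [345. 291.]
tb1 [ 550.3 -250.6   90.4] [386. 307.]
tb2 [ 512.3 -249.9   90.4] [358. 329.]
```

>>> {"op": "servo_tool", "data": {"plan": [[[1,0.09,0.05,-0.6,0,0,0],[1,0,0,-0.6,0,0,0],[1,0,0,-0.5,0,0,0],[1,0,0,-0.27,0,0,0],[1,0,0,0,0,0,0]]]}}

```text
t: 13.62
ee_pos: [535.9, -159.8, 112.0]
orientation: [-2.126, -2.093, -0.22]
ft_force: [-0.6, 0.2, -0.8]
width: 37.9
grasp_force: 30.0
```

>>> {"op": "servo_tool", "data": {"plan": [[[1,0,-0.15,0,0,0,0],[1,0,-0.2,0,0,0,0],[1,0,-0.2,0,0,0,0],[1,0,-0.2,0,0,0,0],[1,0,0,0,0,0,0]]]}}

```text
t: 14.03
ee_pos: [537.6, -193.0, 114.8]
orientation: [-2.132, -2.094, -0.225]
ft_force: [-0.2, -0.7, -2.6]
width: 37.9
grasp_force: 30.0
```

>>> {"op": "servo_tool", "data": {"plan": [[[1,-0.02,0.125,-0.15,-0.6,0.012,0],[1,0,0.125,-0.15,-0.6,0.012,0],[1,0,0.125,-0.15,-0.6,0.012,0],[1,0,0.125,-0.15,-0.6,0.012,0],[1,0,0,0,0,0,0]]]}}

```text
t: 14.45
ee_pos: [537.3, -171.6, 90.3]
orientation: [2.233, 2.202, -0.003]
ft_force: [0.6, -11.7, -9.8]
width: 37.8
grasp_force: 30.0
```

>>> {"op": "servo_tool", "data": {"plan": [[[1,0,0,0,0,0,0],[1,0,0,0,0,0,0]]]}}

```text
t: 14.62
ee_pos: [537.2, -172.1, 90.6]
orientation: [2.238, 2.201, 0.0]
ft_force: [0.5, -3.2, -3.4]
width: 38.0
grasp_force: 30.0
```

Slat should be about flat; release (part-open), rise, look.

>>> {"op": "servo_tool", "data": {"plan": [[[0.4,0,0,0,0,0,0],[-0.1,0,0,0,0,0,0],[-0.1,0,0,0,0,0,0],[-0.1,0,0,0.3,0,0,0],[-0.1,0,0,0.9,0,0,0]]]}}

```text
t: 15.03
ee_pos: [533.9, -170.0, 135.5]
orientation: [-2.235, -2.197, 0.006]
ft_force: [-0.3, 0.4, 0.5]
width: 48.2
grasp_force: 0.0
```

>>> {"op": "servo_tool", "data": {"plan": [[[-0.1,0,0.3,0.9,0,0,-0.8],[-0.5,0,0.9,0.5,0,0,-0.8],[-1,0,0.9,0,0,0,-0.9],[-1,0,0.9,0,0,0,-0.9],[-1,0,0.9,0,0,0,-0.9]]]}}

```text
t: 15.45
ee_pos: [536.5, -13.5, 196.1]
orientation: [2.615, 1.74, 0.003]
ft_force: [1.2, -0.6, 0.2]
width: 71.5
grasp_force: 0.0
```

Run:
```python
from h import *
snap('scene','s5.png',(290,180,410,260),5)
snap('top','t5.png',(230,130,400,250),5)
a=cv2.imread('pics/s5.png');b=cv2.imread('pics/t5.png')
c=cv2.resize(a,(400,267));d=cv2.resize(b,(400,282))
cv2.imwrite('pics/v5.png',np.hstack([a[:,:],]));
cv2.imwrite('pics/v5.png',np.hstack([b[:600,500:850],cv2.resize(a,(450,300))[np.r_[0:300,0:300]][:600]]))
print(readout.get_obs()['ee_pos'])
```

```text
[536.20348146 -10.97703088 195.47111213]
```

View pics/v5.png

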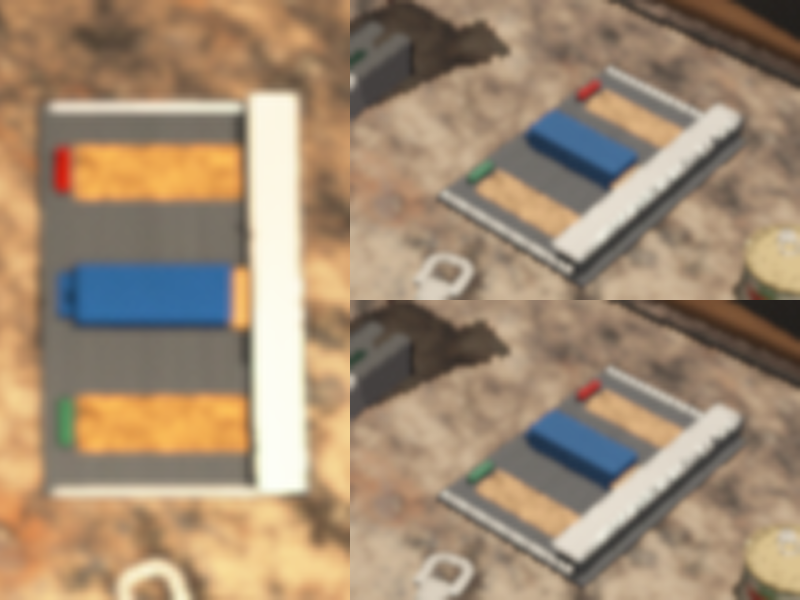

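```bash
cat >> h.py <<'E'
def strip(f,col,box=(150,150,315,262)):
    im=cv2.imread('pics/full_'+f).astype(int);b,g,r=im[...,0],im[...,1],im[...,2]
    m={'red':(r>150)&(g<90)&(b<90),'green':(g>r+50)&(g>b+25),'blue':(b>r+60)&(b>g+30)}[col]
    x0,y0,x1,y1=box; k=np.zeros(m.shape,bool);k[y0:y1,x0:x1]=1
    v,u=np.nonzero(m&k); w=px2w('top',np.c_[u,v],32)[:,:2] if len(u) else None
    if w is None: return None
    c=w.mean(0);d=np.linalg.svd(w-c)[2][0]; d=d*np.sign(d[0]); s=(w-c)@d
    return len(u),c.round(1),'yaw',round(float(np.degrees(np.arctan2(d[1],d[0]))),1),'ends',(c+d*s.min()).round(1),(c+d*s.max()).round(1),'w',round(float(np.ptp((w-c)@[-d[1],d[0]])),1)
E
python3 - <<'E'
from h import *
for f in('t0.png','t5.png'):
    for c in('red','green'):print(f,c,strip(f,c))
snap('top','t6.png')
for c in('red','green'):print('now',c,strip('t6.png',c))
print(readout.get_obs()['orientation'])
E
```

```text
t0.png red (64, array([462.8, 155.4]), 'yaw', -3.0, 'ends', array([418. , 157.8]), array([506.7, 153.1]), 'w', 6.5)
t0.png green (86, array([456.8,  27.4]), 'yaw', 3.1, 'ends', array([412.8,  25.1]), array([502. ,  29.9]), 'w', 8.8)
t5.png red (49, array([479.9, 154.3]), 'yaw', -4.4, 'ends', array([445.2, 157. ]), array([506.7, 152.2]), 'w', 9.0)
t5.png green None
now red (66, array([474.2, 154.1]), 'yaw', -4.2, 'ends', array([436.1, 156.9]), array([506.7, 151.8]), 'w', 11.6)
now green None
[2.60727115e+00 1.75205743e+00 1.09922994e-03]
```

>>> {"op": "servo_tool", "data": {"plan": [[[-1,-0.171,0.291,0,0,0,-1],[-1,-0.171,0.291,0,0,0,-1],[-1,-0.171,0.291,0,0,0,-1],[-1,-0.171,0.291,0,0,0,-1],[-1,-0.171,0.291,0,0,0,-1]]]}}

```text
t: 16.02
ee_pos: [502.1, 42.5, 194.7]
orientation: [2.93, 1.134, 0.0]
ft_force: [1.4, -0.4, 1.2]
width: 87.8
grasp_force: 0.0
```

>>> {"op": "servo_tool", "data": {"plan": [[[-1,-0.171,0.291,0,0,0,-1],[-1,-0.171,0.291,0,0,0,-1],[-1,-0.171,0.291,0,0,0,-1],[-1,-0.171,0.291,0,0,0,-1],[-1,-0.171,0.291,0,0,0,-1]]]}}

```text
t: 16.43
ee_pos: [468.1, 100.8, 194.7]
orientation: [3.106, 0.473, 0.0]
ft_force: [0.2, 1.3, 0.3]
width: 87.9
grasp_force: 0.0
```

>>> {"op": "servo_tool", "data": {"plan": [[[-1,-0.171,0.291,0,0,0,-1],[-1,-0.171,0.291,0,0,0,-1],[-1,-0.171,0.291,0,0,0,-1],[-1,-0.171,0.291,0,0,0,-1],[-1,0,0,0,0,0,0]]]}}

```text
t: 16.85
ee_pos: [440.2, 148.1, 194.6]
orientation: [-3.141, 0.07, 0.001]
ft_force: [-0.5, -0.0, 0.3]
width: 87.9
grasp_force: 0.0
```

>>> {"op": "servo_tool", "data": {"plan": [[[-1,0,0.1,-0.5,0,0,0],[-1,0,0,-0.7,0,0,0],[-1,0,0,-0.7,0,0,0],[-1,0,0,-0.5,0,0,0],[-1,0,0,-0.25,0,0,0]]]}}

```text
t: 17.27
ee_pos: [440.4, 150.6, 86.3]
orientation: [3.14, -0.063, -0.004]
ft_force: [0.2, 0.4, 0.1]
width: 87.7
grasp_force: 0.0
```

>>> {"op": "servo_tool", "data": {"plan": [[[-0.2,0,0,0,0,0,0],[0,0,0,0,0,0,0],[1,0,0,0,0,0,0],[1,0,0,0,0,0,0],[1,0,0,0,0,0,0]]]}}

```text
t: 17.68
ee_pos: [441.5, 152.2, 89.3]
orientation: [-3.14, 0.067, -0.004]
ft_force: [-0.9, 4.3, 3.3]
width: 57.9
grasp_force: 2.0
```

>>> {"op": "servo_tool", "data": {"plan": [[[1,0,0,0,0,0,0],[1,0,0,0,0,0,0],[1,0,0,0,0,0,0],[1,0,0,0,0,0,0],[1,0,0,0,0,0,0]]]}}

```text
t: 18.1
ee_pos: [441.6, 152.3, 89.3]
orientation: [-3.14, 0.067, -0.004]
ft_force: [-0.3, 0.2, 7.2]
width: 56.1
grasp_force: 30.0
```

>>> {"op": "servo_tool", "data": {"plan": [[[1,0,0,0.3,0,0,0],[1,0,0,0.3,0,0,0],[1,0,0,0.3,0,0,0],[1,0,0,0.2,0,0,0],[1,0,0,0,0,0,0]]]}}

```text
t: 18.52
ee_pos: [441.3, 152.2, 133.6]
orientation: [-3.14, 0.067, -0.004]
ft_force: [1.0, 0.7, -3.0]
width: 55.9
grasp_force: 30.0
```

>>> {"op": "servo_tool", "data": {"plan": [[[1,0.13,-0.005,0,0.04,1,0],[1,0.13,-0.005,0,0.04,1,0],[1,0.13,-0.005,0,0.04,1,0],[1,0.13,-0.005,-0.03,0.04,1,0],[1,0.13,-0.005,-0.05,0.04,1,0]]]}}

```text
t: 18.93
ee_pos: [467.2, 151.0, 128.9]
orientation: [-3.057, 0.065, 0.683]
ft_force: [-0.1, -0.1, -3.7]
width: 55.9
grasp_force: 30.0
```

>>> {"op": "servo_tool", "data": {"plan": [[[1,0,0,0,0,0,0],[1,0,0,0,0,0,0],[1,0,0,0,0,0,0],[1,0,0,0,0,0,0],[1,0,0,0,0,0,0]]]}}

```text
t: 19.35
ee_pos: [465.9, 151.0, 129.3]
orientation: [-3.059, 0.065, 0.678]
ft_force: [0.4, -0.1, -2.0]
width: 55.9
grasp_force: 30.0
```

>>> {"op": "servo_tool", "data": {"plan": [[[1,-0.13,0.005,0.05,-0.04,-1,0],[1,-0.13,0.005,0.03,-0.04,-1,0],[1,-0.13,0.005,0,-0.04,-1,0],[1,-0.13,0.005,0,-0.04,-1,0],[1,-0.13,0.005,0,-0.04,-1,0]]]}}

```text
t: 19.77
ee_pos: [440.0, 152.1, 133.0]
orientation: [-3.14, 0.067, -0.008]
ft_force: [-0.3, -0.7, -4.1]
width: 56.0
grasp_force: 30.0
```

>>> {"op": "servo_tool", "data": {"plan": [[[1,0,0,-0.3,0,0,0],[1,0,0,-0.4,0,0,0],[1,0,0,-0.25,0,0,0],[1,0,0,-0.08,0,0,0],[1,0,0,-0.03,0,0,0]]]}}

```text
t: 20.18
ee_pos: [439.8, 151.8, 89.5]
orientation: [3.14, -0.067, -0.003]
ft_force: [-3.9, -1.0, 4.7]
width: 56.0
grasp_force: 30.0
```

>>> {"op": "servo_tool", "data": {"plan": [[[1,0,0,0,0,0,0],[0.2,0,0,0,0,0,0],[-1,0,0,0,0,0,0],[-1,0,0,0,0,0,0],[-1,0,0,0,0,0,0]]]}}

```text
t: 20.6
ee_pos: [441.4, 152.1, 90.3]
orientation: [-3.14, 0.067, -0.002]
ft_force: [0.9, -0.1, -0.2]
width: 72.4
grasp_force: 0.0
```

>>> {"op": "servo_tool", "data": {"plan": [[[-1,0,0,0.8,0,0,0],[-1,0,0,0.8,0,0,0],[-1,-0.5,0,0.8,0,0,0],[-1,-1,0,0.4,0,0,0],[-1,-1,0,0,0,0,0]]]}}

```text
t: 21.02
ee_pos: [343.8, 152.7, 204.3]
orientation: [-3.137, 0.069, -0.012]
ft_force: [1.2, 0.8, -0.1]
width: 87.7
grasp_force: 0.0
```

Run:
```python
from h import *
snap('top','t7.png')
for c in('red','green'):print('now',c,strip('t7.png',c,(150,130,315,262)))
im=cv2.imread('pics/full_t7.png').astype(int)
b,g,r=im[...,0],im[...,1],im[...,2];m=(r>150)&(g<90)&(b<90);m[:,:200]=0;m[:,290:]=0
for v in range(160,225):
    u=np.nonzero(m[v])[0]
    if len(u):print(v,u.min(),u.max(),end='; ')
print(readout.get_obs()['ee_pos'])
```

```text
now red (143, array([544.9, 148.9]), 'yaw', -3.7, 'ends', array([482. , 152.9]), array([572.7, 147.1]), 'w', 34.0)
now green (86, array([456.8,  27.4]), 'yaw', 3.1, 'ends', array([412.8,  25.1]), array([502. ,  29.9]), 'w', 8.8)
178 241 251; 179 241 252; 180 241 251; 181 241 251; 182 241 251; 183 241 251; 184 241 251; 185 241 251; 186 243 248; 187 244 247; 188 245 246; 189 245 246; 190 245 246; 191 245 246; 192 245 246; 193 245 246; 194 244 246; 195 244 246; 196 244 246; 197 244 246; 198 244 245; 199 244 245; 200 244 245; 201 244 245; 202 244 245; 203 244 245; 204 244 245; 205 244 245; 206 244 245; 207 244 245; [333.59771059 150.07940956 201.59080744]
```

>>> {"op": "servo_tool", "data": {"plan": [[[-1,0.9,-0.01,0,0,0,0],[-1,0.95,-0.01,0,0,0,0],[-1,0.95,-0.01,0,0,0,0],[-1,0.95,-0.01,0,0,0,0],[-1,0.95,-0.01,0,0,0,0]]]}}

```text
t: 21.48
ee_pos: [532.0, 149.7, 201.5]
orientation: [-3.141, 0.067, -0.001]
ft_force: [0.6, -0.0, -0.4]
width: 88.1
grasp_force: 0.0
```

>>> {"op": "servo_tool", "data": {"plan": [[[-0.6,0.95,-0.01,-0.3,0,0,0],[-0.4,0,0,-0.8,0,0,0],[-0.4,0,0,-0.8,0,0,0],[-0.4,0,0,-0.5,0,0,0],[-0.4,0,0,0,0,0,0]]]}}

```text
t: 21.9
ee_pos: [565.7, 148.7, 101.1]
orientation: [3.139, -0.068, -0.011]
ft_force: [-0.7, 0.8, 0.4]
width: 61.9
grasp_force: 0.0
```

>>> {"op": "servo_tool", "data": {"plan": [[[-0.4,0,0,-0.2,0,0,0],[-0.4,0,0,0,0,0,0]]]}}

```text
t: 22.07
ee_pos: [568.2, 149.6, 97.2]
orientation: [-3.141, 0.067, -0.0]
ft_force: [-0.7, 0.6, 0.5]
width: 61.5
grasp_force: 0.0
```

>>> {"op": "servo_tool", "data": {"plan": [[[-0.4,-0.18,-0.04,-0.1,0,0,0],[-0.4,0,0,-0.13,0,0,0],[-0.4,0,0,0,0,0,0],[0.5,0,0,0,0,0,0],[1,0,0,0,0,0,0]]]}}

```text
t: 22.48
ee_pos: [561.2, 148.0, 88.6]
orientation: [-3.141, 0.067, -0.001]
ft_force: [-0.8, -0.5, -0.0]
width: 51.4
grasp_force: 0.0
```

>>> {"op": "servo_tool", "data": {"plan": [[[1,0,0,0,0,0,0],[1,0,0,0,0,0,0],[1,0,0,0,0,0,0],[1,0,0,0,0,0,0],[1,0,0,0,0,0,0]]]}}

```text
t: 22.9
ee_pos: [561.1, 148.0, 88.4]
orientation: [-3.141, 0.067, -0.001]
ft_force: [1.0, 0.3, 3.5]
width: 37.8
grasp_force: 30.0
```

>>> {"op": "servo_tool", "data": {"plan": [[[1,0.3,-0.012,0.03,0,0,0],[1,0.5,-0.02,0,0,0,0],[1,0.6,-0.024,0,0,0,0],[1,0.6,-0.024,0,0,0,0],[1,0.5,-0.02,0,0,0,0]]]}}

```text
t: 23.32
ee_pos: [662.2, 143.8, 89.1]
orientation: [3.141, -0.067, 0.0]
ft_force: [0.1, -0.2, -1.0]
width: 38.1
grasp_force: 30.0
```

>>> {"op": "servo_tool", "data": {"plan": [[[1,0.3,-0.012,0,0,0,0],[1,0,0,0,0,0,0],[1,0,0,0.5,0,0,0],[1,0,0,0.8,0,0,0],[1,0,0,0.8,0,0,0]]]}}

```text
t: 23.73
ee_pos: [670.6, 143.2, 172.0]
orientation: [3.14, -0.067, -0.008]
ft_force: [0.9, 0.2, -1.6]
width: 38.0
grasp_force: 30.0
```

>>> {"op": "servo_tool", "data": {"plan": [[[1,0,0,0.2,0,0,0],[1,0,0,0,0,0,0]]]}}

```text
t: 23.9
ee_pos: [673.5, 143.8, 183.9]
orientation: [-3.14, 0.067, -0.007]
ft_force: [1.0, -0.3, -1.7]
width: 38.2
grasp_force: 30.0
```

>>> {"op": "servo_tool", "data": {"plan": [[[1,-0.074,-0.402,0.02,0,0,0.96],[1,-0.074,-0.402,0.02,0,0,0.96],[1,-0.074,-0.402,0.02,0,0,0.96],[1,-0.074,-0.402,0.02,0,0,0.96],[1,-0.074,-0.402,0.02,0,0,0.96]]]}}

```text
t: 24.32
ee_pos: [656.1, 62.4, 182.6]
orientation: [-3.084, -0.594, 0.006]
ft_force: [-0.1, 0.9, -0.7]
width: 37.9
grasp_force: 30.0
```

>>> {"op": "servo_tool", "data": {"plan": [[[1,-0.074,-0.402,0.02,0,0,0.96],[1,-0.074,-0.402,0.02,0,0,0.96],[1,-0.074,-0.402,0.02,0,0,0.96],[1,-0.074,-0.402,0.02,0,0,0.96],[1,-0.074,-0.402,0.02,0,0,0.96]]]}}

```text
t: 24.73
ee_pos: [641.3, -17.9, 186.7]
orientation: [-2.892, -1.222, 0.006]
ft_force: [0.0, 0.6, -2.8]
width: 37.8
grasp_force: 30.0
```

>>> {"op": "servo_tool", "data": {"plan": [[[1,-0.074,-0.402,0.02,0,0,0.96],[1,-0.074,-0.402,0.02,0,0,0.96],[1,-0.074,-0.402,0.02,0,0,0.96],[1,-0.074,-0.402,0.02,0,0,0.96],[1,-0.074,-0.402,0.02,0,0,0.96]]]}}

```text
t: 25.15
ee_pos: [626.5, -98.1, 190.7]
orientation: [-2.574, -1.795, 0.005]
ft_force: [0.2, -0.7, -1.5]
width: 37.9
grasp_force: 30.0
```

>>> {"op": "servo_tool", "data": {"plan": [[[1,-0.074,-0.402,0,0,0,0.96],[1,-0.074,-0.402,0,0,0,0.96],[1,-0.074,-0.402,0,0,0,0.96],[1,-0.074,-0.402,0,0,0,0.96],[1,0,0,0,0,0,0]]]}}

```text
t: 25.57
ee_pos: [614.6, -163.9, 190.9]
orientation: [-2.242, -2.197, 0.004]
ft_force: [0.4, 0.6, -1.5]
width: 37.8
grasp_force: 30.0
```

>>> {"op": "servo_tool", "data": {"plan": [[[1,0,0,0,0.8,-0.016,0],[1,0,0,0,0.8,-0.016,0],[1,0,0,0,0.8,-0.016,0],[1,0,0,0,0,0,0],[1,0,0,0,0,0,0]]]}}

```text
t: 25.98
ee_pos: [615.7, -162.0, 191.6]
orientation: [-2.137, -2.085, -0.22]
ft_force: [-0.9, -0.6, -1.3]
width: 37.5
grasp_force: 30.0
```

```bash
cat > tip.py <<'E'
from h import *
import sys
from scipy.spatial.transform import Rotation as R
g,h,col,f=float(sys.argv[1]),float(sys.argv[2]),sys.argv[3],sys.argv[4]
o=readout.get_obs();M=R.from_rotvec(o['orientation']).as_matrix();p=o['ee_pos']
ax=-M[:,0];up=-M[:,2];w=M[:,1]
S=lambda a,b,c:p-h*up+(a-g)*ax+b*w+c*up
print('tcp',p.round(1),'ax',ax.round(3),'w',w.round(3),'tip',S(60,0,0).round(1),o['width'],o['grasp_force'])
snap('scene',f); im=cv2.imread('pics/full_'+f)
u0=w2px('scene',[S(0,0,13)])[0].astype(int)
x0,y0=u0-[60,45]; im=cv2.resize(im[y0:y0+90,x0:x0+120],None,fx=5,fy=5,interpolation=cv2.INTER_CUBIC)
for a,b,c in [(60,19,12),(60,-19,12),(38,19,26),(38,-19,26),(60,-19,0),(-60,-19,26),(38,-19,0)]:
    q=((w2px('scene',[S(a,b,c)])[0]-[x0,y0]+.5)*5).astype(int);cv2.circle(im,tuple(int(i) for i in q),3,(255,0,255),1)
cv2.imwrite('pics/v_'+f,im)
E
python3 tip.py -46.6 82.4 red s8.png
```

```text
tcp [ 615.7 -162.   191.6] ax [-0.024 -0.978 -0.207] w [ 1.    -0.024 -0.003] tip [ 613.2 -249.2   88.9] 37.46054120003354 29.98426705598831
```

View pics/v_s8.png

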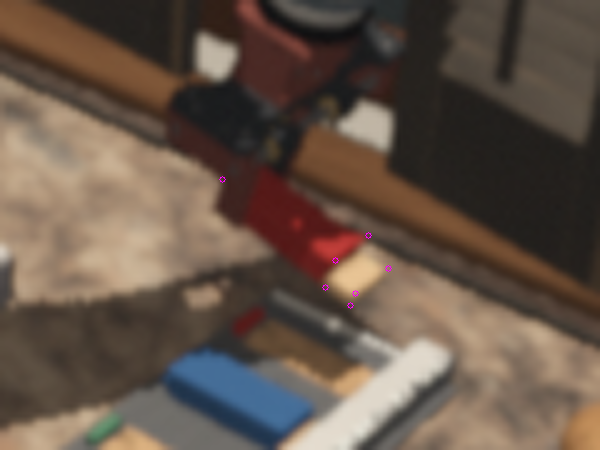

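>>> {"op": "servo_tool", "data": {"plan": [[[1,0.03,0,-0.6,0,0,0],[1,0,0,-0.6,0,0,0],[1,0,0,-0.5,0,0,0],[1,0,0,-0.23,0,0,0],[1,0,0,0,0,0,0]]]}}

```text
t: 26.45
ee_pos: [616.4, -160.8, 113.6]
orientation: [-2.132, -2.087, -0.219]
ft_force: [-0.4, -0.2, -1.3]
width: 38.1
grasp_force: 30.0
```

>>> {"op": "servo_tool", "data": {"plan": [[[1,0,-0.16,0,0,0,0],[1,0,-0.2,0,0,0,0],[1,0,-0.2,0,0,0,0],[1,0,-0.2,0,0,0,0],[1,0,0,0,0,0,0]]]}}

```text
t: 26.87
ee_pos: [617.9, -194.4, 116.6]
orientation: [-2.137, -2.088, -0.225]
ft_force: [0.1, 0.4, -3.4]
width: 38.0
grasp_force: 30.0
```

>>> {"op": "servo_tool", "data": {"plan": [[[1,0,0,0,0,0,0]]]}}

```text
t: 26.95
ee_pos: [617.9, -193.6, 116.5]
orientation: [-2.137, -2.088, -0.224]
ft_force: [-0.1, -0.7, -1.7]
width: 37.9
grasp_force: 30.0
```

>>> {"op": "servo_tool", "data": {"plan": [[[1,-0.02,0.12,-0.16,-0.6,0.012,0],[1,0,0.12,-0.16,-0.6,0.012,0],[1,0,0.12,-0.16,-0.6,0.012,0],[1,0,0.12,-0.15,-0.6,0.012,0],[1,0,0,0,0,0,0]]]}}

```text
t: 27.37
ee_pos: [617.3, -172.0, 90.9]
orientation: [2.241, 2.198, -0.002]
ft_force: [0.5, -1.4, 0.7]
width: 38.0
grasp_force: 30.0
```

>>> {"op": "servo_tool", "data": {"plan": [[[1,0,0,0,0,0,0],[1,0,0,0,0,0,0]]]}}

```text
t: 27.53
ee_pos: [617.4, -173.4, 91.5]
orientation: [-2.245, -2.197, -0.002]
ft_force: [0.1, 0.5, 0.0]
width: 38.2
grasp_force: 30.0
```

>>> {"op": "servo_tool", "data": {"plan": [[[0.4,0,0,0,0,0,0],[-0.1,0,0,0,0,0,0],[-0.1,0,0,0,0,0,0],[-0.1,0,0,0.3,0,0,0],[-0.1,0,0,0.9,0,0,0]]]}}

```text
t: 27.95
ee_pos: [614.1, -172.8, 135.3]
orientation: [-2.24, -2.191, 0.007]
ft_force: [-0.3, 0.5, -0.3]
width: 48.5
grasp_force: 0.0
```

>>> {"op": "servo_tool", "data": {"plan": [[[-0.1,0,0,0.9,0,0,0],[-0.5,0,0,0.5,0,0,0],[-1,-0.3,0.3,0,0,0,-0.95],[-1,-0.3,0.3,0,0,0,-0.95],[-1,-0.3,0.3,0,0,0,-0.95]]]}}

```text
t: 28.37
ee_pos: [580.8, -137.3, 196.5]
orientation: [2.504, 1.895, 0.002]
ft_force: [-0.9, -0.1, -0.5]
width: 71.5
grasp_force: 0.0
```

Run:
```python
from h import *
snap('top','t9.png')
print(strip('t9.png','green'),strip('t9.png','red',(335,145,400,230)),strip('t9.png','blue',(335,145,400,230)))
o=readout.get_obs();print(o['ee_pos'],o['orientation'])
```

```text
None None (35, array([ 533.6, -241.9]), 'yaw', -2.2, 'ends', array([ 516.7, -241.3]), array([ 551.1, -242.6]), 'w', 9.4)
[ 578.13178469 -135.24352616  195.72426825] [-2.50767211e+00 -1.88882599e+00  1.34882410e-03]
```

>>> {"op": "servo_tool", "data": {"plan": [[[-1,-0.339,0.265,0,0,0,-0.947],[-1,-0.339,0.265,0,0,0,-0.947],[-1,-0.339,0.265,0,0,0,-0.947],[-1,-0.339,0.265,0,0,0,-0.947],[-1,-0.339,0.265,0,0,0,-0.947]]]}}

```text
t: 28.83
ee_pos: [512.9, -84.1, 195.7]
orientation: [2.839, 1.343, 0.001]
ft_force: [0.8, -0.4, 0.1]
width: 87.6
grasp_force: 0.0
```

>>> {"op": "servo_tool", "data": {"plan": [[[-1,-0.339,0.265,0,0,0,-0.947],[-1,-0.339,0.265,0,0,0,-0.947],[-1,-0.339,0.265,0,0,0,-0.947],[-1,-0.339,0.265,0,0,0,-0.947],[-1,-0.339,0.265,0,0,0,-0.947]]]}}

```text
t: 29.25
ee_pos: [445.2, -31.1, 195.6]
orientation: [3.055, 0.732, 0.002]
ft_force: [0.4, -0.8, -0.1]
width: 87.8
grasp_force: 0.0
```

>>> {"op": "servo_tool", "data": {"plan": [[[-1,-0.339,0.265,0,0,0,-0.947],[-1,-0.339,0.265,0,0,0,-0.947],[-1,-0.339,0.265,0,0,0,-0.947],[-1,-0.339,0.265,0,0,0,-0.947],[-1,-0.339,0.265,0,0,0,-0.947]]]}}

```text
t: 29.67
ee_pos: [377.5, 22.0, 195.5]
orientation: [-3.14, -0.09, -0.002]
ft_force: [-0.7, -0.1, -0.1]
width: 88.0
grasp_force: 0.0
```

Run:
```python
from h import *
snap('top','t10.png')
print(strip('t10.png','green'),strip('t10.png','red',(335,145,400,230)),strip('t10.png','blue',(335,145,400,230)))
o=readout.get_obs();print(o['ee_pos'],o['orientation'])
crop('t10.png','v10.png',(230,140,400,260),4.7)
```

```text
(24, array([489.1,  29. ]), 'yaw', 1.4, 'ends', array([477.1,  28.7]), array([502. ,  29.3]), 'w', 6.5) (436, array([ 614.6, -199.5]), 'yaw', 89.4, 'ends', array([ 614. , -251.5]), array([ 615.2, -142.3]), 'w', 38.5) (389, array([ 534.4, -198.4]), 'yaw', 89.4, 'ends', array([ 533.9, -248.5]), array([ 535. , -146.4]), 'w', 34.7)
[374.48826244  22.85718648 195.09830101] [-3.14004935 -0.08238615  0.00386055]
```

View pics/v10.png

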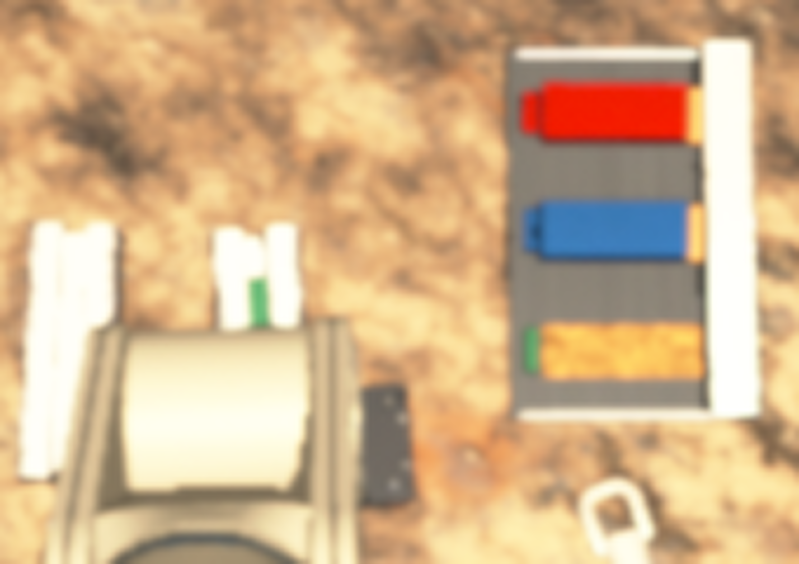

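>>> {"op": "servo_tool", "data": {"plan": [[[-1,0.5,0.01,0,0,0,0],[-1,0.7,0.01,-0.2,0,0,0],[-1,0.34,0,-0.7,0,0,0],[-1,0,0,-0.7,0,0,0],[-1,0,0,-0.6,0,0,0]]]}}

```text
t: 30.13
ee_pos: [441.4, 22.2, 106.3]
orientation: [-3.14, -0.099, -0.005]
ft_force: [-1.3, -0.1, -0.1]
width: 87.9
grasp_force: 0.0
```

>>> {"op": "servo_tool", "data": {"plan": [[[-1,0,0,-0.4,0,0,0],[-0.2,0,0,0,0,0,0],[0,0,0,0,0,0,0],[1,0,0,0,0,0,0],[1,0,0,0,0,0,0]]]}}

```text
t: 30.55
ee_pos: [440.2, 22.4, 92.1]
orientation: [-3.14, -0.096, -0.004]
ft_force: [0.1, -0.2, -0.0]
width: 64.3
grasp_force: 0.0
```

>>> {"op": "servo_tool", "data": {"plan": [[[1,0,0,0,0,0,0],[1,0,0,0,0,0,0],[1,0,0,0,0,0,0],[1,0,0,0,0,0,0],[1,0,0,0,0,0,0]]]}}

```text
t: 30.97
ee_pos: [440.0, 22.7, 92.1]
orientation: [-3.14, -0.096, -0.004]
ft_force: [-0.5, 2.3, 8.4]
width: 56.0
grasp_force: 30.0
```

>>> {"op": "servo_tool", "data": {"plan": [[[1,0,0,0.3,0,0,0],[1,0,0,0.3,0,0,0],[1,0,0,0.3,0,0,0],[1,0,0,0.2,0,0,0],[1,0,0,0,0,0,0]]]}}

```text
t: 31.38
ee_pos: [439.9, 22.5, 136.4]
orientation: [3.14, 0.096, 0.004]
ft_force: [0.5, 0.4, -3.4]
width: 55.8
grasp_force: 30.0
```

>>> {"op": "servo_tool", "data": {"plan": [[[1,0.13,0.007,0,-0.054,1,0],[1,0.13,0.007,0,-0.054,1,0],[1,0.13,0.007,0,-0.054,1,0],[1,0.13,0.007,-0.04,-0.054,1,0],[1,0.13,0.007,-0.06,-0.054,1,0]]]}}

```text
t: 31.8
ee_pos: [465.7, 23.9, 130.8]
orientation: [3.054, 0.093, -0.683]
ft_force: [-0.7, 0.6, -4.0]
width: 56.2
grasp_force: 30.0
```

>>> {"op": "servo_tool", "data": {"plan": [[[1,0,0,0,0,0,0],[1,0,0,0,0,0,0],[1,0,0,0,0,0,0],[1,0,0,0,0,0,0],[1,0,0,0,0,0,0]]]}}

```text
t: 32.22
ee_pos: [464.4, 23.9, 131.2]
orientation: [3.056, 0.093, -0.677]
ft_force: [0.3, 0.0, -2.1]
width: 56.0
grasp_force: 30.0
```

>>> {"op": "servo_tool", "data": {"plan": [[[1,-0.13,-0.007,0.06,0.054,-1,0],[1,-0.13,-0.007,0.04,0.054,-1,0],[1,-0.13,-0.007,0,0.054,-1,0],[1,-0.13,-0.007,0,0.054,-1,0],[1,-0.13,-0.007,0,0.054,-1,0]]]}}

```text
t: 32.63
ee_pos: [438.4, 22.5, 135.7]
orientation: [-3.14, -0.095, -0.008]
ft_force: [-0.2, -0.6, -4.5]
width: 56.1
grasp_force: 30.0
```

>>> {"op": "servo_tool", "data": {"plan": [[[1,0,0,-0.3,0,0,0],[1,0,0,-0.4,0,0,0],[1,0,0,-0.25,0,0,0],[1,0,0,-0.08,0,0,0],[1,0,0,-0.03,0,0,0]]]}}

```text
t: 33.05
ee_pos: [438.1, 22.5, 92.1]
orientation: [-3.14, -0.096, 0.004]
ft_force: [-6.5, 0.5, 4.7]
width: 55.9
grasp_force: 30.0
```

>>> {"op": "servo_tool", "data": {"plan": [[[1,0,0,0,0,0,0],[0.2,0,0,0,0,0,0],[-1,0,0,0,0,0,0],[-1,0,0,0,0,0,0],[-1,0,0,0,0,0,0]]]}}

```text
t: 33.47
ee_pos: [440.0, 22.6, 93.0]
orientation: [-3.14, -0.095, -0.003]
ft_force: [0.8, -0.5, -0.7]
width: 72.6
grasp_force: 0.0
```

>>> {"op": "servo_tool", "data": {"plan": [[[-1,0,0,0.8,0,0,0],[-1,0,0,0.8,0,0,0],[-1,0,0,0.8,0,0,0],[-1,-0.7,0,0.4,0,0,0],[-1,-0.7,0,0,0,0,0]]]}}

```text
t: 33.88
ee_pos: [385.8, 22.6, 207.8]
orientation: [3.14, 0.095, 0.014]
ft_force: [-0.2, 0.0, -0.5]
width: 88.0
grasp_force: 0.0
```

Run:
```python
from h import *
snap('top','t11.png')
im=cv2.imread('pics/full_t11.png').astype(int)
b,g,r=im[...,0],im[...,1],im[...,2];m=(g>r+50)&(g>b+25);m[:,:250]=0;m[:,315:]=0
for v in range(160,225):
    u=np.nonzero(m[v])[0]
    if len(u):print(v,u.min(),u.max(),end='; ')
v,u=np.nonzero(m);v0=v.min();k=(v<v0+6)
print(px2w('top',[(u[k].mean(),v0-.5),(u[k].mean(),v0+3)],32))
print(readout.get_obs()['ee_pos'])
```

```text
178 281 289; 179 280 289; 180 280 289; 181 280 289; 182 280 289; 183 280 290; 184 280 290; 185 280 290; 186 280 289; 187 280 287; 188 283 286; 189 283 286; 190 284 286; 191 284 286; 192 284 286; 193 284 286; 194 284 286; 195 284 286; 196 284 286; 197 284 286; 198 284 286; 199 284 286; 200 284 286; 201 285 286; 202 285 286; 203 285 286; 204 285 286; [[572.   29.3  32. ]
 [561.   29.3  32. ]]
[377.74679033  22.48262626 205.40393153]
```

>>> {"op": "servo_tool", "data": {"plan": [[[-1,0.7,0.04,0,0,0,0],[-1,0.9,0.04,0,0,0,0],[-1,0.95,0.04,0,0,0,0],[-1,0.95,0.03,0,0,0,0],[-0.8,0.86,0.01,-0.2,0,0,0]]]}}

```text
t: 34.35
ee_pos: [560.8, 29.1, 197.8]
orientation: [-3.14, -0.095, -0.006]
ft_force: [1.0, 0.0, 0.4]
width: 84.4
grasp_force: 0.0
```

>>> {"op": "servo_tool", "data": {"plan": [[[-0.4,0,0,-0.7,0,0,0],[-0.4,0,0,-0.8,0,0,0],[-0.4,0,0,-0.7,0,0,0],[-0.4,0,0,-0.2,0,0,0],[-0.4,0,0,0,0,0,0]]]}}

```text
t: 34.77
ee_pos: [556.2, 28.8, 98.4]
orientation: [3.14, 0.095, -0.007]
ft_force: [-1.1, 0.5, 0.4]
width: 61.7
grasp_force: 0.0
```

>>> {"op": "servo_tool", "data": {"plan": [[[-0.4,0,0,0,0,0,0]]]}}

```text
t: 34.85
ee_pos: [557.8, 28.9, 100.8]
orientation: [-3.14, -0.095, 0.0]
ft_force: [0.3, -0.4, 0.7]
width: 61.6
grasp_force: 0.0
```

>>> {"op": "servo_tool", "data": {"plan": [[[-0.4,0.03,0,-0.2,0,0,0],[-0.4,0,0,-0.12,0,0,0],[-0.4,0,0,0,0,0,0],[0.5,0,0,0,0,0,0],[1,0,0,0,0,0,0]]]}}

```text
t: 35.27
ee_pos: [559.0, 28.9, 88.2]
orientation: [3.14, 0.095, 0.001]
ft_force: [0.4, -0.1, 0.3]
width: 51.8
grasp_force: 0.0
```

>>> {"op": "servo_tool", "data": {"plan": [[[1,0,0,0,0,0,0],[1,0,0,0,0,0,0],[1,0,0,0,0,0,0],[1,0,0,0,0,0,0],[1,0,0,0,0,0,0]]]}}

```text
t: 35.68
ee_pos: [559.0, 28.9, 88.0]
orientation: [3.14, 0.095, 0.001]
ft_force: [0.3, 0.1, 4.0]
width: 37.8
grasp_force: 30.0
```

>>> {"op": "servo_tool", "data": {"plan": [[[1,0.3,0.016,0.03,0,0,0],[1,0.5,0.027,0,0,0,0],[1,0.6,0.032,0,0,0,0],[1,0.6,0.032,0,0,0,0],[1,0.5,0.027,0,0,0,0]]]}}

```text
t: 36.1
ee_pos: [660.1, 34.4, 88.7]
orientation: [-3.14, -0.095, -0.001]
ft_force: [-0.7, -0.5, -1.3]
width: 37.8
grasp_force: 30.0
```

>>> {"op": "servo_tool", "data": {"plan": [[[1,0.2,0.01,0,0,0,0],[1,0,0,0,0,0,0],[1,0,0,0.5,0,0,0],[1,0,0,0.8,0,0,0],[1,0,0,0.9,0,0,0]]]}}

```text
t: 36.52
ee_pos: [663.6, 34.6, 174.9]
orientation: [3.14, 0.095, -0.011]
ft_force: [0.6, 0.7, -1.8]
width: 37.7
grasp_force: 30.0
```

>>> {"op": "servo_tool", "data": {"plan": [[[1,0,0,0.2,0,0,0],[1,0,0,0,0,0,0]]]}}

```text
t: 36.68
ee_pos: [667.1, 34.7, 187.7]
orientation: [-3.14, -0.095, -0.007]
ft_force: [0.8, 0.6, -2.0]
width: 37.7
grasp_force: 30.0
```

>>> {"op": "servo_tool", "data": {"plan": [[[1,-0.292,-0.268,0.01,0,0,0.948],[1,-0.292,-0.268,0.01,0,0,0.948],[1,-0.292,-0.268,0.01,0,0,0.948],[1,-0.292,-0.268,0.01,0,0,0.948],[1,-0.292,-0.268,0.01,0,0,0.948]]]}}

```text
t: 37.1
ee_pos: [605.6, -19.2, 184.4]
orientation: [-3.051, -0.744, 0.007]
ft_force: [-0.4, -0.5, -1.4]
width: 37.7
grasp_force: 30.0
```

>>> {"op": "servo_tool", "data": {"plan": [[[1,-0.292,-0.268,0.01,0,0,0.948],[1,-0.292,-0.268,0.01,0,0,0.948],[1,-0.292,-0.268,0.01,0,0,0.948],[1,-0.292,-0.268,0.01,0,0,0.948],[1,-0.292,-0.268,0.01,0,0,0.948]]]}}

```text
t: 37.52
ee_pos: [547.2, -72.6, 186.7]
orientation: [-2.832, -1.354, 0.006]
ft_force: [-0.7, 0.3, -1.3]
width: 37.7
grasp_force: 30.0
```

>>> {"op": "servo_tool", "data": {"plan": [[[1,-0.292,-0.268,0,0,0,0.948],[1,-0.292,-0.268,0,0,0,0.948],[1,-0.292,-0.268,0,0,0,0.948],[1,-0.292,-0.268,0,0,0,0.948],[1,-0.292,-0.268,0,0,0,0.948]]]}}

```text
t: 37.93
ee_pos: [488.9, -126.0, 186.9]
orientation: [-2.493, -1.906, 0.004]
ft_force: [0.3, -1.1, -2.1]
width: 37.8
grasp_force: 30.0
```

>>> {"op": "servo_tool", "data": {"plan": [[[1,-0.292,-0.268,0,0,0,0.948],[1,-0.292,-0.268,0,0,0,0.948],[1,-0.292,-0.268,0,0,0,0.948],[1,0,0,0,0,0,0],[1,0,0,0,0,0,0]]]}}

```text
t: 38.35
ee_pos: [454.8, -158.0, 187.5]
orientation: [-2.246, -2.192, 0.002]
ft_force: [0.2, 0.0, -1.4]
width: 37.8
grasp_force: 30.0
```

>>> {"op": "servo_tool", "data": {"plan": [[[1,0,0,0,0.8,-0.016,0],[1,0,0,0,0.8,-0.016,0],[1,0,0,0,0.8,-0.016,0],[1,0,0,0,0,0,0],[1,0,0,0,0,0,0]]]}}

```text
t: 38.77
ee_pos: [456.4, -158.3, 188.1]
orientation: [-2.137, -2.087, -0.221]
ft_force: [0.5, -0.1, -1.2]
width: 37.9
grasp_force: 30.0
```

```bash
python3 tip.py -45.5 82 green s12.png
```

```text
tcp [ 456.4 -158.3  188.1] ax [-0.023 -0.978 -0.207] w [ 1.    -0.023 -0.002] tip [ 454.2 -244.6   86.1] 37.91163827004465 29.985405206680298
```

View pics/v_s12.png

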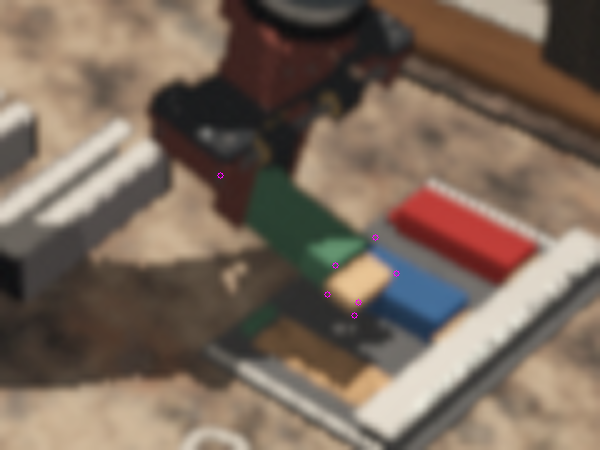

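>>> {"op": "servo_tool", "data": {"plan": [[[1,0.02,0,-0.6,0,0,0],[1,0,0,-0.6,0,0,0],[1,0,0,-0.46,0,0,0],[1,0,0,-0.2,0,0,0],[1,0,0,0,0,0,0]]]}}

```text
t: 39.23
ee_pos: [456.5, -157.2, 112.9]
orientation: [-2.132, -2.088, -0.221]
ft_force: [-0.9, -0.4, -0.7]
width: 37.8
grasp_force: 30.0
```

>>> {"op": "servo_tool", "data": {"plan": [[[1,0,-0.2,0,0,0,0],[1,0,-0.2,0,0,0,0],[1,0,-0.22,0,0,0,0],[1,0,-0.2,0,0,0,0],[1,0,0,0,0,0,0]]]}}

```text
t: 39.65
ee_pos: [457.8, -193.0, 115.1]
orientation: [-2.137, -2.089, -0.225]
ft_force: [-0.4, -1.1, -2.3]
width: 37.9
grasp_force: 30.0
```

>>> {"op": "servo_tool", "data": {"plan": [[[1,0,0,0,0,0,0]]]}}

```text
t: 39.73
ee_pos: [457.5, -192.0, 114.9]
orientation: [-2.136, -2.089, -0.225]
ft_force: [0.0, -1.4, -2.5]
width: 38.0
grasp_force: 30.0
```

>>> {"op": "servo_tool", "data": {"plan": [[[1,-0.01,0.12,-0.15,-0.6,0.012,0],[1,0,0.12,-0.15,-0.6,0.012,0],[1,0,0.12,-0.15,-0.6,0.012,0],[1,0,0.12,-0.15,-0.6,0.012,0],[1,0,0,0,0,0,0]]]}}

```text
t: 40.15
ee_pos: [456.9, -170.7, 90.2]
orientation: [2.241, 2.199, -0.002]
ft_force: [0.4, -5.0, -4.3]
width: 38.0
grasp_force: 30.0
```

>>> {"op": "servo_tool", "data": {"plan": [[[1,0,0,0,0,0,0],[1,0,0,0,0,0,0]]]}}

```text
t: 40.32
ee_pos: [457.1, -171.9, 90.8]
orientation: [-2.244, -2.197, -0.002]
ft_force: [-0.5, -0.2, -1.7]
width: 37.9
grasp_force: 30.0
```

>>> {"op": "servo_tool", "data": {"plan": [[[0.4,0,0,0,0,0,0],[-0.1,0,0,0,0,0,0],[-0.1,0,0,0,0,0,0],[-0.1,0,0,0.3,0,0,0],[-0.1,0,0,0.9,0,0,0]]]}}

```text
t: 40.73
ee_pos: [454.8, -171.3, 135.8]
orientation: [-2.24, -2.192, 0.004]
ft_force: [-0.4, 0.1, 0.4]
width: 48.5
grasp_force: 0.0
```

>>> {"op": "servo_tool", "data": {"plan": [[[-0.1,0,0,0.9,0,0,0],[-0.5,0,0.4,0.7,0,0,0],[-1,0,0.8,0.5,0,0,0],[-1,0,0.8,0.2,0,0,0],[-1,0,0.8,0,0,0,0]]]}}

```text
t: 41.15
ee_pos: [458.0, -59.4, 233.1]
orientation: [2.244, 2.193, 0.005]
ft_force: [1.2, 0.1, 0.8]
width: 71.7
grasp_force: 0.0
```

Run:
```python
from h import *
snap('top','t13.png')
for c in('red','blue','green'):print(c,strip('t13.png',c,(335,145,400,235)))
im=cv2.imread('pics/full_t13.png').astype(int);b,g,r=im[...,0],im[...,1],im[...,2]
m=(r>200)&(g>150)&(b<80);m[:,:135]=0;m[:,175:]=0;m[:190]=0;m[245:]=0
v,u=np.nonzero(m);print('lid',len(u),u.min(),u.max(),v.min(),v.max(),px2w('top',[(u.mean(),v.mean())],100))
im=cv2.imread('pics/full_t0.png').astype(int);b,g,r=im[...,0],im[...,1],im[...,2]
m=(r>200)&(g>150)&(b<80);m[:,:135]=0;m[:,175:]=0;m[:190]=0;m[245:]=0
v,u=np.nonzero(m);print('lid0',len(u),u.min(),u.max(),v.min(),v.max(),px2w('top',[(u.mean(),v.mean())],100))
o=readout.get_obs();print(o['ee_pos'],o['orientation'],o['t'])
```

```text
red (432, array([ 614.7, -200.1]), 'yaw', 89.2, 'ends', array([ 614. , -251.5]), array([ 615.5, -145.4]), 'w', 38.4)
blue (333, array([ 534.2, -203.9]), 'yaw', -89.9, 'ends', array([ 534.2, -161.5]), array([ 534.3, -245.7]), 'w', 35.6)
green (348, array([ 454.4, -201.8]), 'yaw', 87.9, 'ends', array([ 452.9, -245.2]), array([ 456.1, -156.6]), 'w', 35.0)
lid 358 144 165 208 230 [[440.8 397.9 100. ]]
lid0 261 145 165 208 230 [[440.5 394.4 100. ]]
[456.87250327 -55.32423505 231.96472797] [2.24457417 2.19744781 0.00445463] 41.2
```

>>> {"op": "servo_tool", "data": {"plan": [[[-1,-0.03,0.807,0,0,0,-0.45],[-1,-0.03,0.807,0,0,0,-0.45],[-1,-0.03,0.807,0,0,0,-0.45],[-1,-0.03,0.807,0,0,0,-0.45],[-1,-0.03,0.807,0,0,0,-0.45]]]}}

```text
t: 41.62
ee_pos: [450.7, 102.8, 230.7]
orientation: [-2.452, -1.964, -0.001]
ft_force: [0.4, -0.4, -0.6]
width: 87.8
grasp_force: 0.0
```

>>> {"op": "servo_tool", "data": {"plan": [[[-1,-0.03,0.807,0,0,0,-0.45],[-1,-0.03,0.807,0,0,0,-0.45],[-1,-0.03,0.807,0,0,0,-0.45],[-1,-0.03,0.807,0,0,0,-0.45],[-1,-0.03,0.807,0,0,0,-0.45]]]}}

```text
t: 42.03
ee_pos: [444.7, 264.3, 230.6]
orientation: [-2.632, -1.715, -0.0]
ft_force: [0.4, 0.1, 0.7]
width: 87.8
grasp_force: 0.0
```

>>> {"op": "servo_tool", "data": {"plan": [[[-1,-0.03,0.807,0,0,0,-0.45],[-1,-0.03,0.807,0,0,0,-0.45],[-1,-0.03,0.807,0,0,0,-0.45],[-1,-0.03,0.807,0,0,0,-0.45],[-1,0,0,0,0,0,0]]]}}

```text
t: 42.45
ee_pos: [440.4, 396.8, 230.9]
orientation: [-2.755, -1.506, -0.005]
ft_force: [-0.1, 0.6, -0.4]
width: 87.8
grasp_force: 0.0
```

>>> {"op": "servo_tool", "data": {"plan": [[[-1,0,0,0,0,0,0],[-1,0,0,0,0,0,0]]]}}

```text
t: 42.62
ee_pos: [439.9, 391.3, 230.1]
orientation: [2.756, 1.507, -0.002]
ft_force: [-0.3, -1.0, 0.5]
width: 87.9
grasp_force: 0.0
```

Run:
```python
from h import *
snap('scene','s14.png',(190,110,350,230),5)
K=px2w('scene',[(0,0)],0)
im=cv2.imread('pics/s14.png')
for P in [(440,397,0),(440,397,100),(472,397,100),(408,397,100),(440,429.5,100),(440,364.5,100),(440,364.5,0),(440,429.5,0)]:
    u=(w2px('scene',[P])[0]-[190,110]+.5)*5;cv2.circle(im,(int(u[0]),int(u[1])),3,(255,0,255),1)
cv2.imwrite('pics/v14.png',im)
o=readout.get_obs();print(o['ee_pos'],o['orientation'],o['t'])
```

```text
[439.98223112 390.86154341 230.16457742] [ 2.75688163e+00  1.50576338e+00 -2.10060193e-03] 42.6667
```

View pics/v14.png

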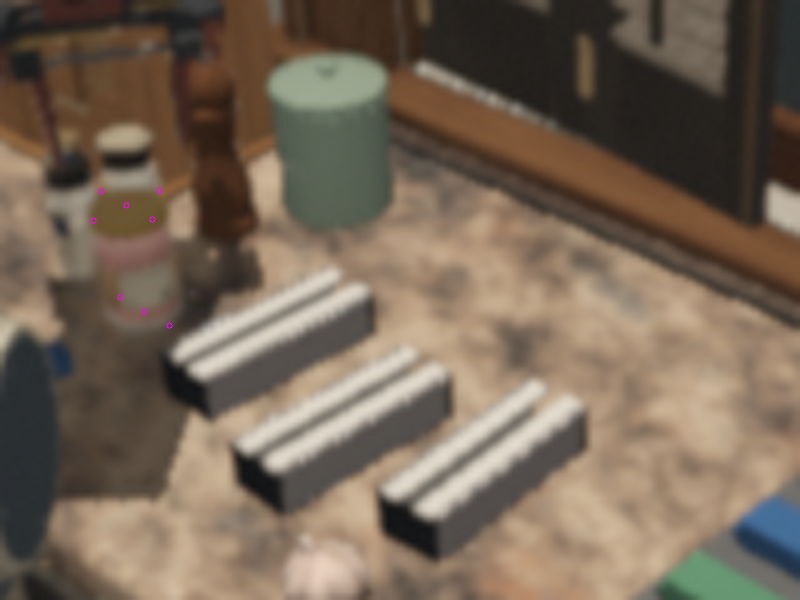

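>>> {"op": "servo_tool", "data": {"plan": [[[-1,0,0.1,-0.4,0,0,0],[-1,0,0,-0.7,0,0,0],[-1,0,0,-0.7,0,0,0],[-1,0,0,-0.6,0,0,0],[-1,0,0,-0.3,0,0,0]]]}}

```text
t: 43.08
ee_pos: [439.4, 393.6, 119.9]
orientation: [2.757, 1.504, -0.007]
ft_force: [-0.2, -1.2, 0.0]
width: 87.8
grasp_force: 0.0
```

>>> {"op": "servo_tool", "data": {"plan": [[[-1,0,0,0,0,0,0],[0,0,0,0,0,0,0],[0.5,0,0,0,0,0,0],[1,0,0,0,0,0,0],[1,0,0,0,0,0,0]]]}}

```text
t: 43.5
ee_pos: [440.6, 396.7, 124.1]
orientation: [-2.756, -1.505, -0.004]
ft_force: [-1.4, 1.5, 4.0]
width: 65.1
grasp_force: 30.1
```

>>> {"op": "servo_tool", "data": {"plan": [[[1,0,0,0,0,0,0],[1,0,0,0,0,0,0],[1,0,0,0,0,0,0],[1,0,0,0,0,0,0],[1,0,0,0,0,0,0]]]}}

```text
t: 43.92
ee_pos: [440.6, 396.7, 124.0]
orientation: [-2.756, -1.506, -0.003]
ft_force: [-2.0, -0.7, 6.8]
width: 64.8
grasp_force: 30.0
```

>>> {"op": "servo_tool", "data": {"plan": [[[1,0,0,0.2,0,0,0],[1,0,0,0.5,0,0,0],[1,0,0,0.5,0,0,0],[1,0,0,0.4,0,0,0],[1,0,0,0.2,0,0,0]]]}}

```text
t: 44.33
ee_pos: [440.6, 396.4, 196.8]
orientation: [-2.757, -1.506, -0.004]
ft_force: [-0.0, -0.4, -3.0]
width: 65.0
grasp_force: 30.0
```

>>> {"op": "servo_tool", "data": {"plan": [[[1,0.03,-0.2,0,0,0,0],[1,0.06,-0.4,0,0,0,0],[1,0.09,-0.6,0,0,0,0],[1,0.118,-0.77,0,0,0,0],[1,0.118,-0.77,0,0,0,0]]]}}

```text
t: 44.75
ee_pos: [455.7, 283.8, 193.0]
orientation: [2.756, 1.507, -0.005]
ft_force: [1.2, -0.8, -4.0]
width: 65.1
grasp_force: 30.0
```

>>> {"op": "servo_tool", "data": {"plan": [[[1,0.118,-0.77,0,0,0,0],[1,0.118,-0.77,0,0,0,0],[1,0.118,-0.77,0,0,0,0],[1,0.118,-0.77,0,0,0,0],[1,0.118,-0.77,0,0,0,0]]]}}

```text
t: 45.17
ee_pos: [478.9, 129.5, 193.2]
orientation: [-2.757, -1.505, 0.005]
ft_force: [0.3, 0.3, -4.5]
width: 65.4
grasp_force: 30.0
```

>>> {"op": "servo_tool", "data": {"plan": [[[1,0.118,-0.77,0,0,0,0],[1,0.118,-0.77,0,0,0,0],[1,0.118,-0.77,0,0,0,0],[1,0.118,-0.77,0,0,0,0],[1,0.118,-0.77,0,0,0,0]]]}}

```text
t: 45.58
ee_pos: [502.2, -24.1, 193.2]
orientation: [-2.756, -1.505, 0.004]
ft_force: [0.0, 0.4, -4.2]
width: 65.1
grasp_force: 30.0
```

>>> {"op": "servo_tool", "data": {"plan": [[[1,0.118,-0.77,0,0,0,0],[1,0.118,-0.77,0,0,0,0],[1,0.118,-0.77,0,0,0,0],[1,0.118,-0.75,0,0,0,0],[1,0.09,-0.6,0,0,0,0]]]}}

```text
t: 46.0
ee_pos: [524.7, -170.8, 193.1]
orientation: [-2.757, -1.504, 0.003]
ft_force: [0.4, 0.0, -4.5]
width: 65.3
grasp_force: 30.0
```

>>> {"op": "servo_tool", "data": {"plan": [[[1,0.06,-0.4,0,0,0,0],[1,0.03,-0.2,0,0,0,0],[1,0,0,0,0,0,0],[1,0,0,0,0,0,0]]]}}

```text
t: 46.33
ee_pos: [528.8, -191.9, 193.5]
orientation: [-2.756, -1.504, 0.002]
ft_force: [-0.7, -0.1, -4.0]
width: 64.4
grasp_force: 30.0
```

Run:
```python
from h import *
snap('scene','s15.png',(290,110,430,270),3.7)
im=cv2.imread('pics/s15.png')
o=readout.get_obs();p=o['ee_pos'];print(p,o['orientation'],o['ft_force'],o['width'],o['t'])
for dz in(-124,-24):
  for a in range(0,360,30):
    u=(w2px('scene',[p+[32.5*np.cos(np.radians(a)),32.5*np.sin(np.radians(a)),dz]])[0]-[290,110]+.5)*3.7;cv2.circle(im,(int(u[0]),int(u[1])),2,(255,0,255),1)
cv2.imwrite('pics/v15.png',im)
```

```text
[ 528.99169188 -191.30471802  193.73629279] [-2.75562820e+00 -1.50504507e+00  1.91896432e-03] [-0.37696755 -0.68628542 -2.96593434] 65.28758110127897 46.3833
```

View pics/v15.png

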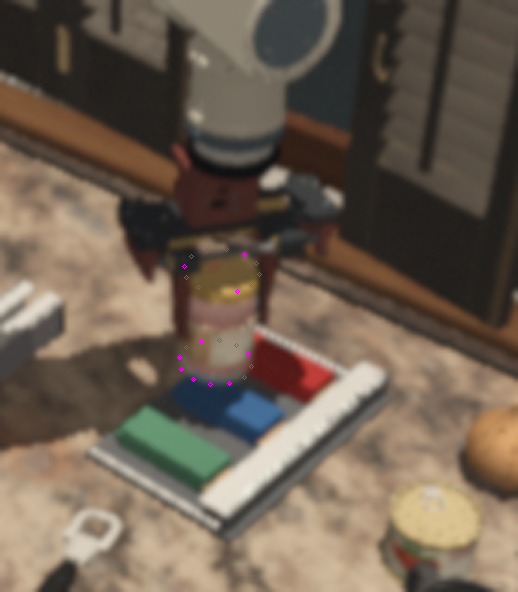

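>>> {"op": "servo_tool", "data": {"plan": [[[1,0.05,-0.2,0,0,0,0],[1,0.05,-0.29,0,0,0,0],[1,0.05,-0.2,0,0,0,0],[1,0,0,-0.2,0,0,0],[1,0,0,-0.3,0,0,0]]]}}

```text
t: 46.8
ee_pos: [537.0, -220.3, 174.8]
orientation: [2.756, 1.504, 0.003]
ft_force: [0.2, 0.4, -3.2]
width: 64.9
grasp_force: 30.0
```

>>> {"op": "servo_tool", "data": {"plan": [[[1,0,0,-0.2,0,0,0],[1,0,0,-0.1,0,0,0],[1,0,0,-0.03,0,0,0],[1,0,0,0,0,0,0],[1,0,0,0,0,0,0]]]}}

```text
t: 47.22
ee_pos: [536.1, -219.4, 161.2]
orientation: [-2.757, -1.506, 0.0]
ft_force: [0.7, -0.5, -4.4]
width: 65.2
grasp_force: 30.0
```

>>> {"op": "servo_tool", "data": {"plan": [[[1,-0.02,0,-0.04,0,0,0],[1,0,0,0,0,0,0],[1,0,0,0,0,0,0]]]}}

```text
t: 47.47
ee_pos: [535.3, -219.6, 159.9]
orientation: [2.757, 1.506, 0.0]
ft_force: [0.2, 0.5, -3.9]
width: 65.2
grasp_force: 30.0
```

>>> {"op": "servo_tool", "data": {"plan": [[[1,0,0,-0.03,0,0,0],[1,0,0,0,0,0,0],[1,0,0,0,0,0,0]]]}}

```text
t: 47.72
ee_pos: [535.3, -219.5, 158.5]
orientation: [-2.757, -1.506, 0.0]
ft_force: [-0.4, 0.6, -4.1]
width: 64.7
grasp_force: 30.0
```

>>> {"op": "servo_tool", "data": {"plan": [[[1,0,0,-0.02,0,0,0],[1,0,0,0,0,0,0],[1,0,0,0,0,0,0]]]}}

```text
t: 47.97
ee_pos: [535.4, -219.7, 158.1]
orientation: [2.757, 1.506, 0.0]
ft_force: [-1.4, -0.1, 2.6]
width: 65.0
grasp_force: 30.0
```

>>> {"op": "servo_tool", "data": {"plan": [[[1,0,0,-0.02,0,0,0],[1,0,0,0,0,0,0],[1,0,0,0,0,0,0]]]}}

```text
t: 48.22
ee_pos: [535.4, -219.7, 158.0]
orientation: [2.757, 1.506, 0.0]
ft_force: [-4.2, 0.4, 10.3]
width: 65.2
grasp_force: 30.0
```

>>> {"op": "servo_tool", "data": {"plan": [[[1,0,0,0.02,0,0,0],[0.2,0,0,0,0,0,0],[0,0,0,0,0,0,0],[-1,0,0,0,0,0,0],[-1,0,0,0,0,0,0]]]}}

```text
t: 48.63
ee_pos: [535.6, -219.6, 157.7]
orientation: [2.757, 1.506, 0.001]
ft_force: [0.1, -0.0, 0.2]
width: 74.5
grasp_force: 0.0
```

>>> {"op": "servo_tool", "data": {"plan": [[[-1,0,0,0.2,0,0,0],[-1,0,0,0.7,0,0,0],[-1,0,0,0.9,0,0,0],[-1,0,0,0.9,0,0,0],[-1,0,0,0.5,0,0,0]]]}}

```text
t: 49.05
ee_pos: [536.5, -220.0, 289.9]
orientation: [2.754, 1.504, 0.005]
ft_force: [0.0, 0.1, 0.3]
width: 88.1
grasp_force: 0.0
```

>>> {"op": "servo_tool", "data": {"plan": [[[-1,-0.2,0.6,0,0,0,0],[-1,-0.2,0.9,0,0,0,0],[-1,-0.2,0.9,0,0,0,0],[-1,-0.2,0.9,0,0,0,0],[-1,-0.2,0.9,0,0,0,0]]]}}

```text
t: 49.47
ee_pos: [494.8, -50.2, 286.3]
orientation: [2.757, 1.505, 0.002]
ft_force: [-0.0, 0.5, 0.2]
width: 88.1
grasp_force: 0.0
```

>>> {"op": "servo_tool", "data": {"plan": [[[-1,-0.2,0.9,0,0,0,0],[-1,-0.2,0.6,0,0,0,0],[-1,0,0,0,0,0,0],[-1,0,0,0,0,0,0]]]}}

```text
t: 49.8
ee_pos: [479.2, 9.5, 286.2]
orientation: [2.754, 1.51, 0.001]
ft_force: [1.1, -0.5, 0.3]
width: 87.8
grasp_force: 0.0
```

Run:
```python
from h import *
snap('scene','s16.png',(300,170,400,260),4)
snap('top','t16.png',(330,140,430,240),4)
a=cv2.imread('pics/s16.png');b=cv2.imread('pics/t16.png')
cv2.imwrite('pics/v16.png',np.hstack([a,b[:360]]))
o=readout.get_obs();print(o['ee_pos'],o['ft_force'],o['t'])
```

```text
[479.80149148   8.08022386 286.09993341] [ 0.04910775 -1.16601653 -0.54159731] 49.9
```

View pics/v16.png

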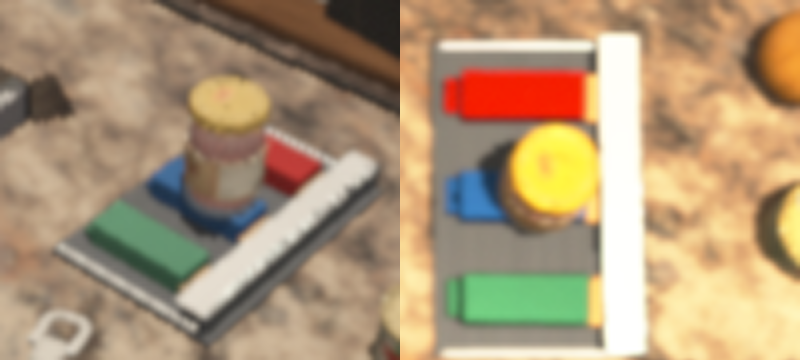

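Run:
```python
from h import *
im=cv2.imread('pics/full_t16.png').astype(int);b,g,r=im[...,0],im[...,1],im[...,2]
m=(r>200)&(g>150)&(b<80);k=np.zeros_like(m);k[165:200,355:382]=1;v,u=np.nonzero(m&k)
print(u.min(),u.max(),v.min(),v.max(),px2w('top',[((u.min()+u.max())/2,(v.min()+v.max())/2),(367.9,182.4)],134))
```

```text
358 378 171 193 [[ 534.1 -213.9  134. ]
 [ 533.  -213.6  134. ]]
```

```bash
python3 -c "
from workcell import close_job
print(close_job())"
```

```text
the job is handed in; nothing more can be done
None
```

The job is handed in at about 50 s of the 210 s limit: the red, blue and green slats lie flat between the lip and their own stops, and the jar of pink preserve stands upright on the blue slat, measured about 5 mm along it from the middle.

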